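# Load the drip rail and close its gate

### The arm

A 6-joint arm with a two-finger parallel gripper is mounted at the origin on the work surface. World frame = base frame: x ahead of the robot, y to its left, z up, the work surface at z = 0. Lengths are in m, angles in rad, forces in N, time in s.
With the tool pointing down it reaches from about 0.275 to 0.975 m from the base axis. Payload 8.4 kg.
Tool frame: the origin (TCP) lies at the very end of the fingers, on their centre line; the grasp point (between the pads) lies 19 mm behind it; z points along the fingers, y is the line along which they close (so a half turn about z gives the same grasp; the last joint's range is limited). The gripper opens to 92 mm and grips with 3 to 60 N. Pads are 20 mm wide; open, the fingers measure 128 mm over their backs; the gripper's body (75 mm by 189 mm) begins 69 mm behind the grasp point.
Start: joints at [1.276, 0.353, 1.633, -0, 1.155, -0.002], TCP at [0.18, 0.598, 0.215] pointing down, gripper open.
Joint ranges: [-2.63, 2.63], [-0.92, 2.1], [0.06, 2.66], [-1.3, 4.44], [0, 2.69], [-3.02, 3.02]. Speed limits (rad/s): [2.22, 2.22, 2.79, 3.14, 3.14, 3.14].

### API

Orientations are given as a unit quaternion [w, x, y, z].
In Python, from bench import ctrl gives the robot as it stands. The module is installed in compiled form; this text tells all that it offers.
- The arm moves only by the tool move_arm, never from a script. Its argument "deltas" is a list that holds one entry, the list of rows, each a list of 4 numbers: the shift along the tool's x, y, z in m, then the turn about the tool's z in degrees. In form: [[[x, y, z, turn], ...]]. A call has 1 to 5 rows; each row shifts and turns the commanded pose from where the row before left it, along the tool's axes as they then stand; what a row does not reach is not made up. A row lasts 1/8 s, in which the tool goes at most 62.5 mm and 10.7 degrees, less where a joint would pass 70% of its speed; a pose out of reach is approached as far as the arm can. A call with a gripper value outside its range is refused whole. "fingers" is the opening, from -1 (shut) to 1 (fully open), set as the call begins (left out, the last holds). The fingers move at their own pace and stop on an object; "force" is the grip in N (left out, the last holds). Time passes only in rows, so rows that do not move let the fingers close. It gives the time, the measured TCP pose, the force, the opening and the grip force at its end, in the units of the state.
- ctrl.state(): the state, without advancing time (a new reading comes with each control period).
- ctrl.capture(name): name is "side" or "top"; returns the picture (420x560x3 uint8, red, green, blue); there is no depth.
- ctrl.camera_params(name): a dict with "mtx" (3x3 intrinsics, pixels), "eye" and "rotation" of the camera in the world. Camera axes: x right, y up, looking along -z (the intrinsics and any distortion apply to the point x, -y, -z); pixel columns grow to the right and rows downward; lengths in m; the calibration is good to about 2 mm. A picture is of the moment at which its call begins. camera_params takes no time and is no camera call.
- ctrl.close_job(): hands the job in; it is judged then, once.
The state is a dict: "time": time; "joint_positions": joint angles; "qvel": joint speeds; "effort": joint torques, N m; "ee_pos": TCP position; "tool_rot": TCP orientation; "wrist_force": force on the tool from outside, world axes, zero at the start; "ft_torque": the same for the moment, N m; "finger_gap": opening from 0.0 (shut) to 1.0 (fully open); "grasp_force": force on a finger pad.
Only numpy, scipy, OpenCV 4.12 (cv2) and the standard library are available. Lean on these libraries where they do the work, as an engineer would, in place of code of your own. Each camera call takes 0.05 s, during which the arm holds its last target. There are 200 camera calls.

### The job

Load the drip rail: hook every washed-part carrier that stands on the bench onto the bare loading half of the rail, then slide it along the rail past the black ring, so that the whole carrier hangs over the drip tray (never lift a carrier onto, off or over the rail on the tray side of the ring). When all hang there, push the square T-key down into the recess of the gate hub, turn it clockwise to swing the gate fully shut across the carriers' path, and put the key back upright in its stand. Do not knock over the tool holders on the bench.

Things in the scene. Friction and masses are not known exactly. Their poses are not given: they have to be found in the camera images.
- carrier1: carrier: steel foot 72 (x) x 48 x 8 mm with a fixed bushing on it (44 mm high), flat spine on its -x side (x -19 to -13 mm), at its top a hook open to +x: arch underside at z 126, slot x -13 to +13, lip at x 13 to 19 hanging down to z 106. Black grip tab on top, 14 (x) x 26 (y) mm, z 132 to 172, at x = y = 0. Origin: centre of the foot's underside, z up. Stands on the bench, +x roughly to the rail
- carrier2: a second carrier, the same as carrier1. Three or all of the four carriers are present. Each is one rigid piece of about 0.3 kg, hook and tab 26 mm wide in y; it hangs by itself upright
- carrier3: another carrier, the same as carrier1
- carrier4: another carrier, the same as carrier1
- rail_mark (a point): centre of the black ring on the rail, on the rail's axis, 200 mm above the bench. The rail is a square steel bar (16 mm in x, 14 mm high) along this frame's y; +x crosses it, away from the robot. Loading half: y -200 to -30 mm; tray side: y above 0. A hanging carrier's origin is 119 mm below this point's height, and the whole carrier is past the ring when its origin's y is above 24 mm
- station: fixed stand of the rail: base plate 170 x 525 x 10 mm (x -80 to +90 mm), end posts 24 x 16 mm at y -222 and +275 mm, 215 mm high, drip tray 120 x 258 mm with its rim 32 mm above the bench under the rail's +y half. Origin in the plate's underside, 30 mm in +x from the rail's axis, level with the ring; y along the rail
- recess (a point): centre of the mouth of the square recess in the top of the gate hub (46 x 46 x 40 mm, top 113 mm above the bench), 85 mm behind the rail. Recess 16 mm square, 28 mm deep, 3 mm chamfer, sides along this frame's x and y, which turn with the gate. The gate's arm (z 84 to 105 mm, reaching 118 mm from the axis) points along this frame's -y
- gate (a joint): angle of the gate about the hub's vertical axis: 0 to 0.3 open at first (arm along the rail towards the loading end), 1.57 fully shut at its stop (arm across under the rail); grows clockwise seen from above; stays where it is left
- key: square T-key, 169 mm long, 0.25 kg: square shank 13.5 mm wide with a 5 mm long reduced tip (8.5 mm square) at the bottom, shank sides along x and y; crossbar at the top 100 mm (along x) by 14 mm (y) by 18 mm high, its centre 160 mm above the tip. Origin at the tip's end, z up along the shank. Stands in its stand at first, 40 mm deep
- stand_hole (a point): centre of the mouth of the key stand's square hole (17 mm square, 40 mm deep, 4 mm chamfer, sides along this frame's x and y); the stand is a black block 85 x 85 x 50 mm fixed on the bench, its top 50 mm above the bench
- collet_holder: loose steel tool holder with a collet nut, 64 mm across and 78 mm high, a bystander; origin at the centre of its underside, z up
- mill_holder: loose steel tool holder with an end mill, 64 mm across and 100 mm high, a bystander; origin at the centre of its underside, z up
Not all that is in view belongs to the job. What is shaped like the carrier4 but yellow is not meant. Of the things that look like the key, the smaller one is meant.

How it is judged:
On the way, in this order (a step that is already met when the one before it is completed fails the run):
1. every carrier hangs on the rail past the ring, over the drip tray (x of carrier1 in the frame of rail_mark between -0.06 and 0.06 m and y of each of carrier1, carrier2, carrier3, carrier4 in the frame of rail_mark above 0.017 m and z of carrier1 in the frame of rail_mark between -0.129 and -0.1 m and angle between each of carrier1, carrier2, carrier3, carrier4's own z axis and vertical below 0.4 rad and x of carrier2 in the frame of rail_mark between -0.06 and 0.06 m and z of carrier2 in the frame of rail_mark between -0.129 and -0.1 m and x of carrier3 in the frame of rail_mark between -0.06 and 0.06 m and z of carrier3 in the frame of rail_mark between -0.129 and -0.1 m and x of carrier4 in the frame of rail_mark between -0.06 and 0.06 m and z of carrier4 in the frame of rail_mark between -0.129 and -0.1 m), for 0.3 s.
2. the key's tip is down in the recess of the gate hub, the gate still open (z of key in the frame of recess below -0.014 m and horizontal distance between key and recess below 0.005 m and angle between key's own z axis and vertical below 0.15 rad and value of joint gate below 0.7 rad), for 0.1 s.
3. the gate is turned shut with the key in the recess (z of key in the frame of recess below -0.014 m and horizontal distance between key and recess below 0.005 m and angle between key's own z axis and vertical below 0.15 rad and value of joint gate above 1.3 rad), for 0.1 s.
At the end, for the whole second after the job is handed in: every carrier hangs on the rail (tilted or swinging by less than 0.4 rad) with its origin at least 17 mm past the ring on the tray side; the gate is shut (joint above 1.3 rad); the key stands in its stand, at least 25 mm deep and upright (all of step 1 and value of joint gate above 1.3 rad and z of key in the frame of stand_hole below -0.025 m and horizontal distance between key and stand_hole below 0.008 m and angle between key's own z axis and vertical below 0.2 rad and linear speed of key below 0.03 m/s); the robot touches nothing.
It fails at once if a carrier is lifted more than 18 mm above its hanging height over the tray side of the rail ((x of carrier1 in the frame of rail_mark between -0.06 and 0.06 m and y of carrier1 in the frame of rail_mark between 0.03 and 0.3 m and z of carrier1 in the frame of rail_mark above -0.101 m and angle between carrier1's own z axis and vertical below 0.35 rad) or (x of carrier2 in the frame of rail_mark between -0.06 and 0.06 m and y of carrier2 in the frame of rail_mark between 0.03 and 0.3 m and z of carrier2 in the frame of rail_mark above -0.101 m and angle between carrier2's own z axis and vertical below 0.35 rad) or (x of carrier3 in the frame of rail_mark between -0.06 and 0.06 m and y of carrier3 in the frame of rail_mark between 0.03 and 0.3 m and z of carrier3 in the frame of rail_mark above -0.101 m and angle between carrier3's own z axis and vertical below 0.35 rad) or (x of carrier4 in the frame of rail_mark between -0.06 and 0.06 m and y of carrier4 in the frame of rail_mark between 0.03 and 0.3 m and z of carrier4 in the frame of rail_mark above -0.101 m and angle between carrier4's own z axis and vertical below 0.35 rad)).
It fails at once if a tool holder is knocked over (angle between any of collet_holder, mill_holder's own z axis and vertical above 0.8 rad).
Of carrier1, carrier2, carrier3, carrier4 only 3 to 4 are there at a start; the rules pass over those that are not, and their reading is None.
At some moment in a run one of carrier1, carrier2, carrier3, carrier4 may be knocked a few centimetres aside while the robot is not near it.
It also fails if it takes over 210 s, if anything falls off the work surface, if the arm or the gripper's body presses on something with over 40 N, if the wrist force passes 120 N, or if a joint passes its speed limit or range.

## Working session

There is one attempt and no reset: what is moved stays moved. The work goes in short steps, Python scripts to look and compute and a tool call to move; the robot and the scene stay as the last step left them, time stands still between calls to the robot, and variables do not carry over. Pictures are saved under pics/ and viewed, at most 14 in all, crops included, and the job is handed in when it is done.

Besides the shell and the picture viewer there is one more tool, called after "Emit:" as name([rows], argument=value, ...), one row to a line, values as JSON. move_arm: Moves the arm, as the interface text tells. Its arguments: {"type":"object","properties":{"deltas":{"type":"array","items":{"type":"array","items":{"type":"array","items":{"type":"number"}}}},"fingers":{"type":"number"},"force":{"type":"number"}},"required":["deltas"]}

```bash
mkdir -p pics; ls; python3 - <<'E'
from bench import ctrl
import cv2,numpy as np
np.set_printoptions(precision=4,suppress=True)
for n in("side","top"):
    im=ctrl.capture(n); cv2.imwrite(f"pics/{n}0.png",cv2.cvtColor(im,cv2.COLOR_RGB2BGR)); p=ctrl.camera_params(n); print(n,p)
print(ctrl.state())
E
```

```text
pics
side {'mtx': array([[483.4844,   0.    , 278.2862],
       [  0.    , 483.4844, 217.626 ],
       [  0.    ,   0.    ,   1.    ]]), 'eye': array([ 0.3461, -0.7934,  1.1329]), 'rotation': array([ 0.9346,  0.3411, -0.0417, -0.0917])}
top {'mtx': array([[519.7838,   0.    , 287.9781],
       [  0.    , 519.7838, 205.457 ],
       [  0.    ,   0.    ,   1.    ]]), 'eye': array([ 0.3585, -0.0146,  1.7576]), 'rotation': array([ 0.7071,  0.0383, -0.0275, -0.7055])}
{'time': 0.1, 'joint_positions': array([ 1.2756,  0.3536,  1.6341, -0.    ,  1.1552, -0.0024]), 'qvel': array([ 0.0012, -0.0006, -0.0019, -0.0009,  0.0028, -0.0011]), 'effort': array([  0.0015, -59.4909, -33.4929,   0.0701,   0.0184,  -0.0001]), 'ee_pos': array([0.1803, 0.598 , 0.2139]), 'tool_rot': array([-0.0001,  0.1458,  0.9893, -0.0006]), 'wrist_force': array([-0.0304,  0.1831, -0.2165]), 'ft_torque': array([ 0.0172, -0.0252,  0.035 ]), 'grasp_force': 0.0, 'finger_gap': 0.9999723292335458}
```

View pics/side0.png

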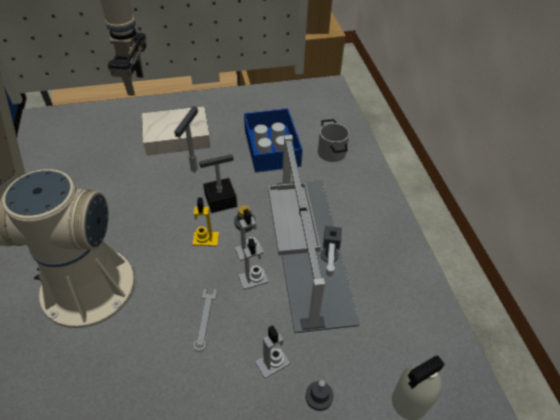

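View pics/top0.png

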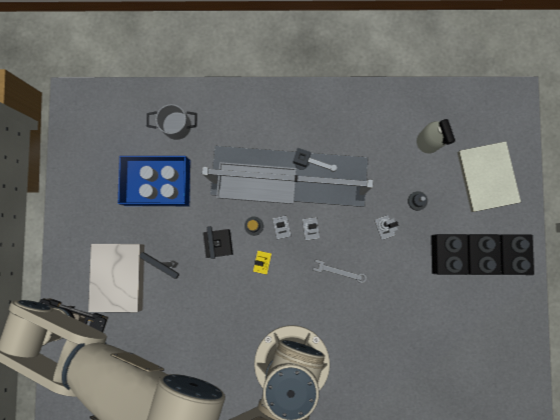

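The top view shows +x pointing up and +y to the left. Candidates (top-view pixels):

| Thing | Pixels |
|---|---|
| Carriers, grey | (281,227), (311,228), (387,227) |
| Yellow decoy | (262,262) |
| Key in the black stand | (218,242) |
| Larger T-key decoy | (160,265) |
| Collet holder | (254,226) |
| Mill holder | (418,201) |

Next I'll take close crops.

```bash
cat > h.py <<'E'
from bench import ctrl
import cv2,numpy as np
from scipy.spatial.transform import Rotation as R
from scipy.optimize import least_squares
np.set_printoptions(precision=4,suppress=True)
C={n:ctrl.camera_params(n) for n in("side","top")}
def rot(q): return R.from_quat(np.roll(q,-1))
def proj(n,P):
    c=C[n]; p=rot(c['rotation']).inv().apply(np.atleast_2d(P)-c['eye'])
    p=p*[1,-1,-1]; u=p@c['mtx'].T; return u[:,:2]/u[:,2:]
def ray(n,uv):
    c=C[n]; d=np.linalg.solve(c['mtx'],[*uv,1.])*[1,-1,-1]
    return c['eye'],rot(c['rotation']).apply(d)
def onz(n,uv,z):
    e,d=ray(n,uv); return e+d*(z-e[2])/d[2]
def tri(us,ut):
    (a,d),(b,e)=ray('side',us),ray('top',ut)
    s=np.linalg.lstsq(np.c_[d,-e],b-a,rcond=None)[0]
    p,q=a+s[0]*d,b+s[1]*e; return (p+q)/2,np.linalg.norm(p-q)
def crop(n,name,c0,r0,c1,r1,k,im=None):
    im=ctrl.capture(n) if im is None else im
    o=cv2.resize(im[r0:r1,c0:c1],None,fx=k,fy=k,interpolation=cv2.INTER_CUBIC)
    cv2.imwrite(f"pics/{name}.png",cv2.cvtColor(o,cv2.COLOR_RGB2BGR))
E
python3 - <<'E'
from h import *
t=cv2.cvtColor(cv2.imread('pics/top0.png'),4);s=cv2.cvtColor(cv2.imread('pics/side0.png'),4)
crop('top','ct',196,138,436,288,3.3,t)
crop('side','cs',180,130,360,330,3,s)
E
```

```text
(no output)
```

View pics/ct.png

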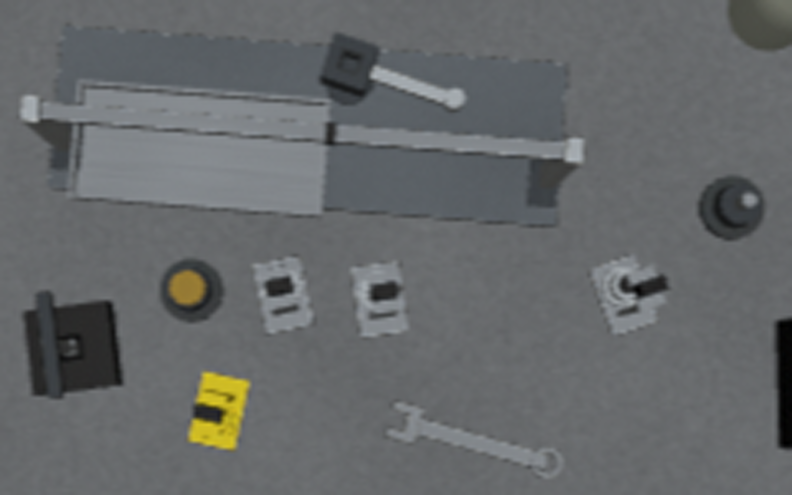

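View pics/cs.png

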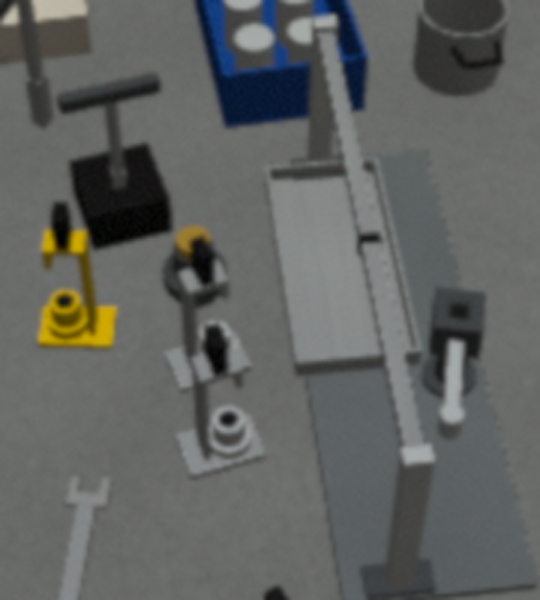

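The grey carriers are the ones that match the description: A at crop (281,295), B at (380,298) and C at (625,295). The yellow one is excluded. The key in the stand has its bar at (49,344), the recess is at (350,61) and the ring at (331,132). Now I'll measure.

```bash
python3 - <<'E'
from h import *
T=lambda c,r:np.array([196+(c+.5)/3.3-.5,138+(r+.5)/3.3-.5])
S=lambda c,r:np.array([180+(c+.5)/3-.5,130+(r+.5)/3-.5])
for n,s,t in [("ring",(369,238),(331,132)),("postN",(417,455),(575,150)),("postF",(325,22),(30,108)),("recess",(459,311),(350,61)),("gatetip",(452,410),(456,98)),
 ("barc",(109,93),(49,344)),("barL",(158,84),(44,292)),("barR",(60,102),(55,397)),("shankfoot",(119,183),(69,347)),("tabA",(203,258),(279,287)),("tabB",(216,346),(385,291))]:
    print(n,*tri(S(*s),T(*t)), onz('top',T(*t),.207))
for n,z,pts in [("A",.008,[(253,267),(299,257),(313,325),(266,334)]),("B",.008,[(351,268),(398,262),(408,328),(363,336)]),("C",.008,[(592,268),(634,255),(660,320),(618,333)]),
  ("stand",.05,[(24,312),(112,300),(122,384),(35,395)]),("hub",.113,[(335,34),(380,42),(369,86),(321,76)])]:
    P=np.array([onz('top',T(*p),z) for p in pts])[:,:2]; c=P.mean(0)
    a=(P[0]+P[1]-P[2]-P[3])/2; b=(P[0]+P[3]-P[1]-P[2])/2
    print(n,c,"len",np.linalg.norm(a),np.linalg.norm(b),"yaw",np.degrees(np.arctan2(a[1],a[0])),np.degrees(np.arctan2(-b[0],b[1])))
P=np.array([onz('side',S(*p),.05) for p in [(70,162),(148,147),(167,205),(85,222)]]);print("stand side",P.mean(0))
P=np.array([onz('side',S(*p),.113) for p in [(434,288),(486,295),(482,340),(430,330)]]);print("hub side",P.mean(0))
a,b=onz('top',T(575,150),.215),onz('top',T(30,108),.215);print("railyaw",np.degrees(np.arctan2(-(b-a)[0],(b-a)[1])),np.linalg.norm(b-a))
for n in("A",):
  pass
crop('side','cc',235,305,345,415,5)
E
```

```text
ring [ 0.585  -0.0142  0.2083] 0.004243118038320845 [ 0.5873 -0.0144  0.207 ]
postN [ 0.5685 -0.2352  0.2132] 0.003178042076550741 [ 0.5709 -0.2363  0.207 ]
postF [0.6063 0.2605 0.2128] 0.004146284971251456 [0.6093 0.2613 0.207 ]
recess [ 0.6691 -0.0325  0.1112] 0.003972894169899142 [ 0.6529 -0.0317  0.207 ]
gatetip [ 0.6334 -0.1353  0.1114] 0.0026948415775781675 [ 0.6187 -0.1285  0.207 ]
barc [0.392  0.2465 0.1691] 0.005007360675537048 [0.3937 0.2402 0.207 ]
barL [0.4403 0.2523 0.1673] 0.005024994045442088 [0.4407 0.2456 0.207 ]
barR [0.3439 0.2396 0.1718] 0.0036560505529674246 [0.346 0.234 0.207]
shankfoot [0.3919 0.2473 0.0422] 0.005072937434483371 [0.391  0.2221 0.207 ]
tabA [0.4475 0.034  0.1565] 0.002084834690426471 [0.4457 0.0324 0.207 ]
tabB [ 0.4432 -0.0649  0.1578] 0.003352284448711311 [ 0.4422 -0.0635  0.207 ]
A [0.448  0.0346] len 0.07032082788234906 0.04844065494860679 yaw 11.538003125804421 11.67694248659729
B [ 0.4454 -0.0646] len 0.06921651206906582 0.047446461011573536 yaw 9.254733160309287 8.77318679839554
C [ 0.4505 -0.3148] len 0.07085573056981923 0.044846319756700205 yaw 21.034448141896853 17.28899631496623
stand [0.3937 0.2418] len 0.0837070472864343 0.08787458114094224 yaw 8.07230901809778 7.615547544825048
hub [ 0.6723 -0.034 ] len 0.04402828564728101 0.04601574741334239 yaw -15.984091283994811 -11.096598596972639
stand side [0.3876 0.2395 0.05  ]
hub side [ 0.665  -0.0358  0.113 ]
railyaw -4.410884860993581 0.4965303655821649
```

View pics/cc.png

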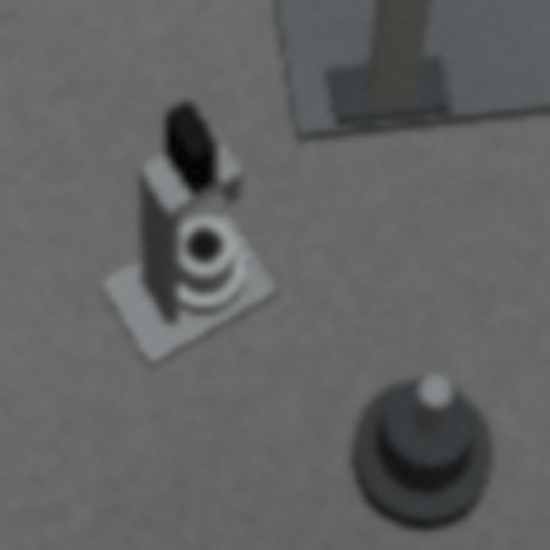

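The side crop shows carrier C with its tab at about (190,145), foot corners at (104,287), (153,362) and (275,288), and the mill holder to its right. The numbers agree with the given sizes: bar height 0.169, post spacing 0.497, hub 84 mm behind the rail. The two cameras differ by about 4 mm, so I use the midpoint. Next is a row planner.

```bash
cat >> h.py <<'E'
def yawnow(s): # world angle of tool y, deg
    y=rot(s['tool_rot']).apply([0,1,0]); return np.degrees(np.arctan2(y[1],y[0]))
def plan(way,pos=None,yaw=None):
    """way: list of (xyz,yaw,nrows); prints rows in tool axes"""
    s=ctrl.state(); pos=np.array(s['ee_pos'] if pos is None else pos); yaw=yawnow(s) if yaw is None else yaw
    for xyz,yw,n in way:
        xyz=np.array(xyz); print('->',xyz,yw); out=[]
        for k in range(n):
            d=(xyz-pos)/(n-k); t=round((yaw-yw)/(n-k),1)
            a=np.radians(yaw); Y=np.array([np.cos(a),np.sin(a)]); X=np.array([-Y[1],Y[0]])
            r=[round(float(d[:2]@X),4),round(float(d[:2]@Y),4),round(float(-d[2]),4),t]
            pos=pos+np.r_[r[0]*X+r[1]*Y,-r[2]]; yaw-=t; out.append(r)
        for i in range(0,n,5): print(str(out[i:i+5]).replace(' ',''))
RY=-4.4; RING=np.array([.586,-.0145])
def rail(x,y):
    a=np.radians(RY); return RING+np.array([x*np.cos(a)-y*np.sin(a),x*np.sin(a)+y*np.cos(a)])
def brief():
    s=ctrl.state(); print('t',round(s['time'],2),'pos',s['ee_pos'],'yaw',round(yawnow(s),1),'gap',round(s['finger_gap'],3),'gf',round(s['grasp_force'],1),'F',s['wrist_force'],'tiltz',rot(s['tool_rot']).apply([0,0,1])[:2])
E
python3 - <<'E'
from h import *
S=lambda c,r:np.array([235+(c+.5)/5-.5,305+(r+.5)/5-.5]);T=lambda c,r:np.array([196+(c+.5)/3.3-.5,138+(r+.5)/3.3-.5])
print("tabC",tri(S(190,145),T(651,286)))
F=[onz('side',S(*p),.008) for p in[(104,287),(153,362),(275,288),(104+275-153,287+288-362)]];print(np.mean(F,0),F)
print("bigkey",tri((187,121),(163,268)))
print("mill",onz('top',(418,201),.05),"collet",onz('top',(254,226),.06))
plan([([.19,.56,.34],73.2,4),([.4435,-.065,.30],9,14),([.4435,-.065,.2],9,2)])
E
```

```text
tabC (array([ 0.4484, -0.3126,  0.1563]), np.float64(0.0034407440523678092))
[ 0.4475 -0.3132  0.008 ] [array([ 0.4065, -0.3052,  0.008 ]), array([ 0.4231, -0.3465,  0.008 ]), array([ 0.488 , -0.3218,  0.008 ]), array([ 0.4725, -0.279 ,  0.008 ])]
bigkey (array([0.3197, 0.3771, 0.2201]), np.float64(0.007034190051299194))
mill [ 0.5332 -0.416   0.05  ] collet [0.4492 0.1226 0.06  ]
-> [0.19 0.56 0.34] 73.2
[[-0.0051,-0.0084,-0.0315,np.float64(0.0)],[-0.0051,-0.0084,-0.0315,np.float64(0.0)],[-0.005,-0.0084,-0.0315,np.float64(0.0)],[-0.0051,-0.0084,-0.0315,np.float64(0.0)]]
-> [ 0.4435 -0.065   0.3   ] 9
[[-0.0302,-0.0375,0.0029,np.float64(4.6)],[-0.0331,-0.035,0.0029,np.float64(4.6)],[-0.0358,-0.0322,0.0029,np.float64(4.6)],[-0.0383,-0.0292,0.0028,np.float64(4.6)],[-0.0405,-0.0261,0.0029,np.float64(4.6)]]
[[-0.0425,-0.0227,0.0028,np.float64(4.6)],[-0.0442,-0.0192,0.0029,np.float64(4.6)],[-0.0456,-0.0156,0.0028,np.float64(4.6)],[-0.0467,-0.0119,0.0029,np.float64(4.6)],[-0.0475,-0.0082,0.0028,np.float64(4.6)]]
[[-0.048,-0.0043,0.0029,np.float64(4.6)],[-0.0482,-0.0005,0.0028,np.float64(4.5)],[-0.048,0.0033,0.0029,np.float64(4.6)],[-0.0477,0.0071,0.0028,np.float64(4.5)]]
-> [ 0.4435 -0.065   0.2   ] 9
[[0.0,0.0,0.05,np.float64(0.0)],[0.0,0.0,0.05,np.float64(0.0)]]
```

Emit:
move_arm([
  [[-0.005,-0.008,-0.032,0],[-0.005,-0.008,-0.032,0],[-0.005,-0.008,-0.032,0],[-0.005,-0.008,-0.032,0]],
], fingers=1, force=30)

```text
time: 0.65
ee_pos: [0.1903, 0.5615, 0.3433]
tool_rot: [-0.0, 0.146, 0.989, -0.0]
wrist_force: [-0.8, 0.6, -0.9]
finger_gap: 1.001
grasp_force: 0.0
```

Emit:
move_arm([
  [[-0.03,-0.038,0.003,4.6],[-0.033,-0.035,0.003,4.6],[-0.036,-0.032,0.003,4.6],[-0.038,-0.029,0.003,4.6],[-0.04,-0.026,0.003,4.6]],
])

```text
time: 1.27
ee_pos: [0.2803, 0.3376, 0.3274]
tool_rot: [0.0, 0.341, 0.94, -0.0]
wrist_force: [0.3, -0.8, 0.2]
finger_gap: 1.005
grasp_force: 0.0
```

Emit:
move_arm([
  [[-0.042,-0.023,0.003,4.6],[-0.044,-0.019,0.003,4.6],[-0.046,-0.016,0.003,4.6],[-0.047,-0.012,0.003,4.6],[-0.047,-0.008,0.003,4.6]],
])

```text
time: 1.9
ee_pos: [0.3703, 0.1144, 0.3125]
tool_rot: [0.0, 0.522, 0.853, 0.0]
wrist_force: [0.6, 0.1, 0.5]
finger_gap: 1.0
grasp_force: 0.0
```

Emit:
move_arm([
  [[-0.048,-0.004,0.003,4.6],[-0.048,0,0.003,4.6],[-0.048,0.003,0.003,4.6],[-0.048,0.007,0.003,4.6],[0,0,0.05,0]],
])

```text
time: 2.52
ee_pos: [0.446, -0.0657, 0.2523]
tool_rot: [0.003, 0.652, 0.758, 0.002]
wrist_force: [-0.0, 0.4, -0.3]
finger_gap: 0.997
grasp_force: 0.0
```

```bash
python3 - <<'E'
from h import *
brief()
a=ctrl.capture('top');b=ctrl.capture('side');brief()
x=lambda im,c0,r0,c1,r1:cv2.resize(im[r0:r1,c0:c1],(400,400),interpolation=cv2.INTER_CUBIC)
crop('top','v1',0,0,800,400,1,np.hstack([x(a,240,160,340,260),x(b,190,190,310,310)]))
p=ctrl.state()['ee_pos'];print(proj('top',p),proj('side',p))
plan([([.4435,-.065,.2],9,3)])
E
```

```text
t 2.52 pos [ 0.446  -0.0657  0.2523] yaw 8.6 gap 0.997 gf 0.0 F [-0.0045  0.375  -0.2587] tiltz [ 0.0067 -0.0016]
t 2.62 pos [ 0.4396 -0.0629  0.2467] yaw 8.7 gap 0.999 gf 0.0 F [-0.9071  0.6404 -0.455 ] tiltz [-0.0078  0.0012]
[[312.552 226.006]] [[249.7244 221.9695]]
-> [ 0.4435 -0.065   0.2   ] 9
[[-0.0009,0.0012,0.0156,np.float64(-0.1)],[-0.0009,0.0012,0.0155,np.float64(-0.1)],[-0.0009,0.0011,0.0156,np.float64(-0.1)]]
```

View pics/v1.png

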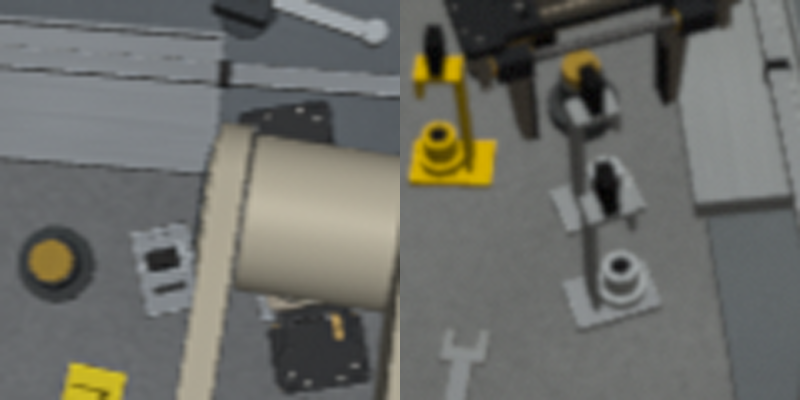

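The side view shows the open fingers straddling carrier B's tab line; the mid-fingertip column is 249.7, as projected. Now I descend, grip and lift.

Emit:
move_arm([
  [[-0.003,0.0035,0.03,0],[0,0,0.03,0],[0,0,0.03,0],[0,0,0.022,0],[0,0,0,0]],
])

```text
time: 3.25
ee_pos: [0.446, -0.0644, 0.1386]
tool_rot: [-0.001, 0.65, 0.76, -0.001]
wrist_force: [0.4, -0.0, -0.2]
finger_gap: 0.999
grasp_force: 0.0
```

```bash
python3 -c "
from h import *
brief(); plan([([.4435,-.065,.136],9,1)])"
```

```text
t 3.25 pos [ 0.446  -0.0644  0.1386] yaw 8.9 gap 0.999 gf 0.0 F [ 0.4022 -0.042  -0.1922] tiltz [-0.0023  0.0004]
-> [ 0.4435 -0.065   0.136 ] 9
[[-0.0002,-0.0026,0.0026,np.float64(-0.1)]]
```

Emit:
move_arm([
  [[0,-0.0025,0.002,0],[0,0,0,0],[0,0,0,0],[0,0,0,0],[0,0,0,0]],
], fingers=-1, force=30)

```text
time: 3.88
ee_pos: [0.4442, -0.0655, 0.1367]
tool_rot: [0.0, 0.651, 0.759, 0.0]
wrist_force: [0.7, -0.2, -0.2]
finger_gap: 0.481
grasp_force: 0.0
```

Emit:
move_arm([
  [[0,0,0,0],[0,0,0,0],[0,0,-0.02,0],[0,0,-0.04,0],[0,0,-0.04,0]],
])

```text
time: 4.5
ee_pos: [0.4434, -0.0653, 0.2371]
tool_rot: [-0.001, 0.651, 0.759, -0.0]
wrist_force: [0.5, -0.1, -3.6]
finger_gap: 0.15
grasp_force: 30.0
```

```bash
python3 -c "
from h import *
brief(); plan([([*rail(-.09,-.11),.256],RY,4),([*rail(0,-.11),.256],RY,4)])"
```

```text
t 4.5 pos [ 0.4434 -0.0653  0.2371] yaw 8.8 gap 0.15 gf 30.0 F [ 0.5325 -0.1424 -3.555 ] tiltz [-0.0017  0.0002]
-> [ 0.4878 -0.1173  0.256 ] -4.4
[[-0.0145,0.009,-0.0047,np.float64(3.3)],[-0.014,0.0098,-0.0047,np.float64(3.3)],[-0.0134,0.0106,-0.0048,np.float64(3.3)],[-0.0128,0.0113,-0.0047,np.float64(3.3)]]
-> [ 0.5776 -0.1242  0.256 ] -4.4
[[-0.0,0.0225,-0.0,np.float64(0.0)],[-0.0,0.0225,-0.0,np.float64(0.0)],[-0.0,0.0225,-0.0,np.float64(0.0)],[-0.0,0.0225,-0.0,np.float64(0.0)]]
```

Emit:
move_arm([
  [[-0.0145,0.009,-0.0047,3.3],[-0.014,0.01,-0.005,3.3],[-0.013,0.0105,-0.005,3.3],[-0.013,0.0115,-0.005,3.3],[0,0,0,0]],
])

```text
time: 5.12
ee_pos: [0.4897, -0.1182, 0.2559]
tool_rot: [-0.0, 0.734, 0.679, -0.0]
wrist_force: [0.5, -0.5, -3.5]
finger_gap: 0.148
grasp_force: 30.0
```

Emit:
move_arm([
  [[0,0.0225,0,0],[0,0.0225,0,0],[0,0.0225,0,0],[0,0.0225,0,0],[0,0,0,0]],
])

```text
time: 5.75
ee_pos: [0.5767, -0.1235, 0.2561]
tool_rot: [-0.002, 0.733, 0.68, -0.002]
wrist_force: [-10.0, 1.4, 9.9]
finger_gap: 0.197
grasp_force: 31.2
```

Emit:
move_arm([
  [[0,0,0,0],[0,0,0,0]],
])

```text
time: 6.0
ee_pos: [0.5761, -0.1235, 0.2562]
tool_rot: [-0.002, 0.733, 0.68, -0.002]
wrist_force: [-9.2, 1.2, 6.1]
finger_gap: 0.195
grasp_force: 30.2
```

```bash
python3 - <<'E'
from h import *
b=ctrl.capture('side');brief()
crop('side','v2',240,160,360,280,5,b)
p=ctrl.state()['ee_pos']
print(proj('side',p)); plan([([*rail(0,-.11),.256],RY,1)])
E
```

```text
t 6.05 pos [ 0.5761 -0.1235  0.2562] yaw -4.3 gap 0.194 gf 30.2 F [-8.9334 -0.684   7.3399] tiltz [-0.005   0.0007]
[[311.8441 230.6115]]
-> [ 0.5776 -0.1242  0.256 ] -4.4
[[-0.0005,0.0015,0.0002,np.float64(0.1)]]
```

View pics/v2.png

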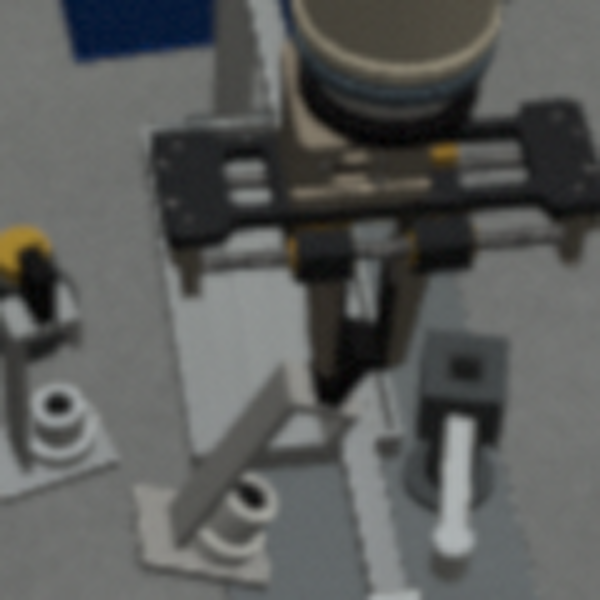

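The carrier tilted against the rail in the grip. I had lifted before the fingers were fully closed, so the tab sits about 20 to 30 mm lower in the grip than planned. I'll back off up and away, set it down on the bench and regrip.

Emit:
move_arm([
  [[0,-0.003,-0.008,0],[0,-0.006,-0.008,0],[0,-0.012,-0.008,0],[0,-0.015,-0.008,0],[0,-0.015,-0.008,0]],
], force=45)

```text
time: 6.68
ee_pos: [0.5264, -0.12, 0.2969]
tool_rot: [0.0, 0.734, 0.68, -0.0]
wrist_force: [0.3, -0.4, -3.5]
finger_gap: 0.143
grasp_force: 44.8
```

Emit:
move_arm([
  [[0,-0.02,0,0],[0,-0.02,0,0],[0,-0.019,0,0],[0,0,0,0],[0,0,0,0]],
])

```text
time: 7.3
ee_pos: [0.4694, -0.1157, 0.2967]
tool_rot: [0.001, 0.734, 0.68, 0.0]
wrist_force: [0.6, -0.4, -4.7]
finger_gap: 0.148
grasp_force: 44.8
```

```bash
python3 - <<'E'
from h import *
b=ctrl.capture('side');brief()
crop('side','v3',200,180,320,300,5,b)
E
```

```text
t 7.35 pos [ 0.4695 -0.1157  0.2965] yaw -4.4 gap 0.143 gf 44.8 F [ 0.4953  0.0322 -2.974 ] tiltz [ 0.0009 -0.0001]
```

View pics/v3.png

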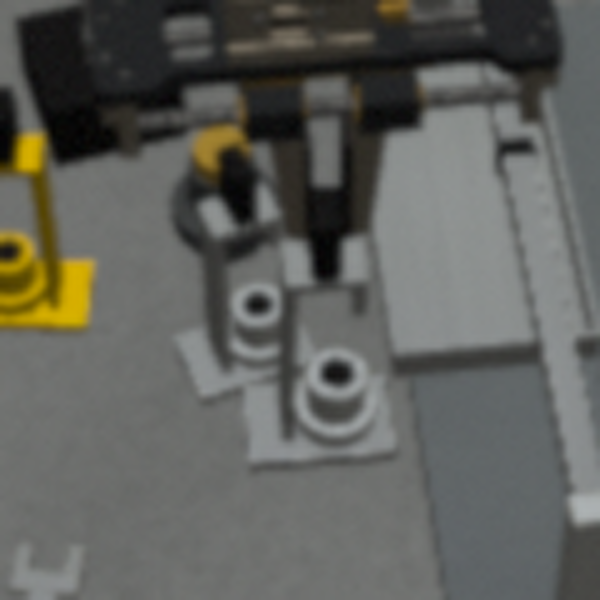

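The carrier is straight again in the grip. Next I work out how low it hangs from the foot's front corners at crop (250,462) and (395,450).

```bash
python3 - <<'E'
from h import *
p=ctrl.state()['ee_pos']; a=np.radians(RY); M=np.array([[np.cos(a),-np.sin(a)],[np.sin(a),np.cos(a)]])
for off in(.09,.1,.11,.12,.136):
    print(off,[200.+0*0 or (proj('side',[*(p[:2]+M@q),p[2]-off+z])[0]-[200,180])*5 for q,z in[((-.036,-.024),0),((.036,-.024),0),((-.019,-.013),.132)]])
E
```

```text
0.09 [200.0, 200.0, 200.0]
0.1 [200.0, 200.0, 200.0]
0.11 [200.0, 200.0, 200.0]
0.12 [200.0, 200.0, 200.0]
0.136 [200.0, 200.0, 200.0]
```

```bash
python3 - <<'E'
from h import *
p=ctrl.state()['ee_pos']; a=np.radians(RY); M=np.array([[np.cos(a),-np.sin(a)],[np.sin(a),np.cos(a)]])
for off in(.12,.136,.15,.16,.17):
    print(off,[((proj('side',[*(p[:2]+M@q),p[2]-off+z])[0]-[200,180])*5).round() for q,z in[((-.036,-.024),0),((.036,-.024),0),((-.019,-.013),.132)]])
E
```

```text
0.12 [array([262., 423.]), array([411., 409.]), array([291., 227.])]
0.136 [array([263., 442.]), array([410., 428.]), array([291., 250.])]
0.15 [array([264., 458.]), array([410., 444.]), array([292., 270.])]
0.16 [array([264., 469.]), array([409., 455.]), array([292., 283.])]
0.17 [array([265., 481.]), array([409., 467.]), array([292., 297.])]
```

Emit:
move_arm([
  [[0,0,0.035,0],[0,0,0.04,0],[0,0,0.035,0],[0,0,0.016,0],[0,0,0.004,0]],
])

```text
time: 7.98
ee_pos: [0.469, -0.1156, 0.1658]
tool_rot: [-0.001, 0.734, 0.68, -0.0]
wrist_force: [-0.4, 0.3, -4.1]
finger_gap: 0.145
grasp_force: 44.8
```

Emit:
move_arm([
  [[0,0,0.003,0],[0,0,0.003,0],[0,0,0,0]],
])

```text
time: 8.35
ee_pos: [0.4709, -0.1161, 0.1634]
tool_rot: [0.002, 0.734, 0.68, 0.001]
wrist_force: [-3.5, 0.7, 17.0]
finger_gap: 0.145
grasp_force: 45.2
```

Contact shows at about TCP z 0.163, so the slip was 27 mm. Release, go 27 mm deeper and regrip.

Emit:
move_arm([
  [[0,0,0,0],[0,0,0,0],[0,0,0.01,0],[0,0,0.013,0],[0,0,0,0]],
], fingers=-0.2, force=45)

```text
time: 8.98
ee_pos: [0.4677, -0.1153, 0.1357]
tool_rot: [-0.001, 0.734, 0.68, -0.001]
wrist_force: [0.5, 0.2, 0.4]
finger_gap: 0.403
grasp_force: 0.0
```

Emit:
move_arm([
  [[0,0,0,0],[0,0,0,0],[0,0,0,0],[0,0,0,0],[0,0,0,0]],
], fingers=-1)

```text
time: 9.6
ee_pos: [0.4687, -0.1156, 0.1372]
tool_rot: [-0.0, 0.734, 0.68, -0.0]
wrist_force: [-0.3, 0.9, -3.1]
finger_gap: 0.151
grasp_force: 45.0
```

Emit:
move_arm([
  [[0,0,-0.03,0],[0,0,-0.04,0],[0,0,-0.04,0],[0,0,-0.011,0],[0,0,0,0]],
])

```text
time: 10.22
ee_pos: [0.4688, -0.1156, 0.258]
tool_rot: [0.0, 0.734, 0.68, 0.0]
wrist_force: [0.1, 0.6, -3.2]
finger_gap: 0.15
grasp_force: 45.0
```

```bash
python3 -c "
from h import *
brief(); plan([([*rail(0,-.11),.258],RY,5)])"
```

```text
t 10.22 pos [ 0.4688 -0.1156  0.258 ] yaw -4.4 gap 0.15 gf 45.0 F [ 0.1018  0.5531 -3.1807] tiltz [ 0.0004 -0.0001]
-> [ 0.5776 -0.1242  0.258 ] -4.4
[[-0.0001,0.0218,-0.0,np.float64(0.0)],[-0.0,0.0218,-0.0,np.float64(0.0)],[-0.0001,0.0218,-0.0,np.float64(0.0)],[-0.0,0.0219,-0.0,np.float64(0.0)],[-0.0001,0.0218,-0.0,np.float64(0.0)]]
```

Emit:
move_arm([
  [[0,0.022,0,0],[0,0.022,0,0],[0,0.022,0,0],[0,0.022,0,0],[0,0.021,0,0]],
])

```text
time: 10.85
ee_pos: [0.5771, -0.1237, 0.2554]
tool_rot: [-0.002, 0.734, 0.68, -0.001]
wrist_force: [-0.4, -0.5, -4.0]
finger_gap: 0.152
grasp_force: 45.0
```

Emit:
move_arm([
  [[0,0,0,0],[0,0,0.006,0],[0,0,0.006,0],[0,0,0.006,0],[0,0,0,0]],
])

```text
time: 11.48
ee_pos: [0.5769, -0.1238, 0.2397]
tool_rot: [-0.0, 0.734, 0.68, -0.0]
wrist_force: [0.4, -0.0, -2.9]
finger_gap: 0.15
grasp_force: 45.0
```

Emit:
move_arm([
  [[0,0,0.005,0],[0,0,0.005,0],[0,0,0.005,0],[0,0,0.003,0],[0,0,0,0]],
])

```text
time: 12.1
ee_pos: [0.5774, -0.1239, 0.222]
tool_rot: [-0.0, 0.734, 0.68, -0.0]
wrist_force: [-0.8, -0.6, -3.3]
finger_gap: 0.147
grasp_force: 45.0
```

```bash
python3 - <<'E'
from h import *
b=ctrl.capture('side');brief()
crop('side','v4',240,170,360,290,5,b)
plan([([*rail(0,.2),.222],RY,10)])
E
```

```text
t 12.15 pos [ 0.5775 -0.1239  0.2222] yaw -4.4 gap 0.149 gf 45.0 F [ 0.0692  0.0603 -2.8405] tiltz [-0.0001  0.    ]
-> [0.6013 0.1849 0.222 ] -4.4
[[0.031,0.0,0.0,np.float64(0.0)],[0.031,0.0,0.0,np.float64(0.0)],[0.031,0.0,0.0,np.float64(0.0)],[0.031,0.0,0.0,np.float64(0.0)],[0.031,0.0,0.0,np.float64(0.0)]]
[[0.0309,0.0,0.0,np.float64(0.0)],[0.031,0.0,0.0001,np.float64(0.0)],[0.0309,0.0001,0.0,np.float64(0.0)],[0.031,0.0,0.0001,np.float64(0.0)],[0.0309,0.0001,0.0,np.float64(0.0)]]
```

View pics/v4.png

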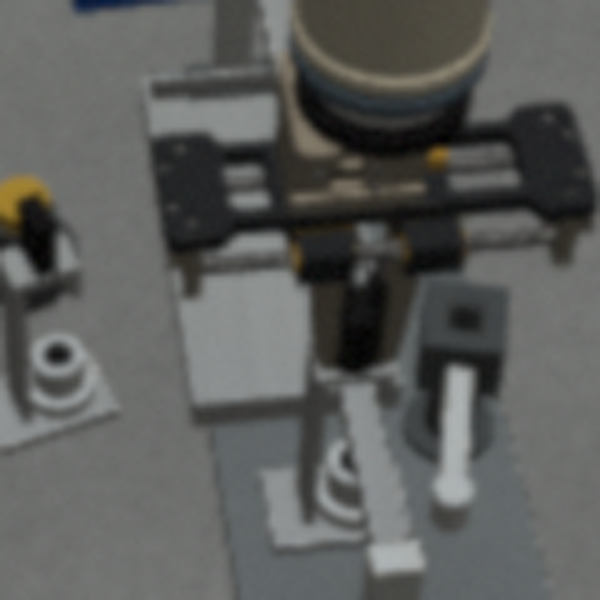

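The carrier is hooked, with the rail in the slot between spine and lip, about 4 mm above hanging height. Slide it past the ring.

Emit:
move_arm([
  [[0.02,0,0,0],[0.031,0,0,0],[0.031,0,0,0],[0.031,0,0,0],[0.031,0,0,0]],
])

```text
time: 12.78
ee_pos: [0.5885, 0.0217, 0.2226]
tool_rot: [0.0, 0.733, 0.68, 0.0]
wrist_force: [0.1, 0.0, -3.8]
finger_gap: 0.148
grasp_force: 45.0
```

Emit:
move_arm([
  [[0.031,0,0,0],[0.031,0,0,0],[0.031,0,0,0],[0.031,0,0,0],[0.031,0,0,0]],
])

```text
time: 13.4
ee_pos: [0.6001, 0.1763, 0.2225]
tool_rot: [-0.0, 0.733, 0.68, 0.0]
wrist_force: [0.4, 0.2, -2.5]
finger_gap: 0.15
grasp_force: 45.0
```

Emit:
move_arm([
  [[0.01,0,0,0],[0,0,0,0],[0,0,0.003,0],[0,0,0.002,0],[0,0,0,0]],
])

```text
time: 14.02
ee_pos: [0.601, 0.1833, 0.2178]
tool_rot: [0.0, 0.734, 0.679, -0.0]
wrist_force: [-3.2, -1.5, 3.2]
finger_gap: 0.152
grasp_force: 45.0
```

```bash
python3 - <<'E'
from h import *
brief();p=ctrl.state()['ee_pos'][:2]-RING
a=np.radians(RY);print('rail xy',p@[np.cos(a),np.sin(a)],p@[-np.sin(a),np.cos(a)])
E
```

```text
t 14.03 pos [0.601  0.1833 0.2178] yaw -4.4 gap 0.152 gf 45.0 F [-3.1614 -1.5204  3.1617] tiltz [-0.0002 -0.0003]
rail xy -0.00021840798211640946 0.19835662435159282
```

Emit:
move_arm([
  [[0,0,0,0],[0,0,0,0],[0,0,0,0],[0,0,-0.03,0],[0,0,-0.05,0]],
], fingers=0)

```text
time: 14.65
ee_pos: [0.6001, 0.1839, 0.2963]
tool_rot: [-0.001, 0.734, 0.68, -0.002]
wrist_force: [0.2, 0.7, 0.4]
finger_gap: 0.501
grasp_force: 0.0
```

```bash
python3 - <<'E'
from h import *
a=ctrl.capture('top');b=ctrl.capture('side');brief()
x=lambda im,c0,r0,c1,r1:cv2.resize(im[r0:r1,c0:c1],None,fx=4,fy=4,interpolation=cv2.INTER_CUBIC)
A=x(a,230,190,430,260);B=x(b,190,190,330,390)
crop('top','v5',0,0,800,560,1,np.vstack([A,np.zeros((4,800,3),np.uint8),np.pad(cv2.resize(B,None,fx=.5,fy=.5,interpolation=cv2.INTER_AREA)[:276],((0,0),(0,520),(0,0)))]) if 0 else A)
crop('side','v6',190,170,390,320,4,b)
E
```

```text
t 14.75 pos [0.6037 0.1851 0.303 ] yaw -4.4 gap 0.503 gf 0.0 F [ 0.5581  0.7    -0.1514] tiltz [0.0083 0.0026]
```

View pics/v5.png

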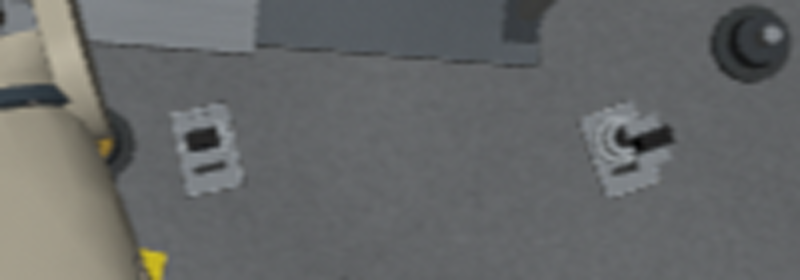

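Carriers A and C have not moved; the foot corners are at the same pixels as before. On to carrier A.

```bash
cat >> h.py <<'E'
REF={n:cv2.cvtColor(cv2.imread(f'pics/{n}0.png'),4) for n in('side','top')}
def moved(n,c0,r0,c1,r1,m=14):
    im=ctrl.capture(n); t=REF[n][r0:r1,c0:c1]; r=cv2.matchTemplate(im[r0-m:r1+m,c0-m:c1+m],t,cv2.TM_CCOEFF_NORMED)
    _,v,_,l=cv2.minMaxLoc(r); print(n,'score',round(v,3),'shift px',l[0]-m,l[1]-m)
E
python3 -c "
from h import *
moved('side',226,188,250,236) if 0 else None
plan([([.447,.034,.26],11.6,6),([.447,.034,.136],11.6,4)])"
```

```text
-> [0.447 0.034 0.26 ] 11.6
[[-0.0271,-0.0241,0.0072,np.float64(-2.7)],[-0.0259,-0.0254,0.0072,np.float64(-2.7)],[-0.0247,-0.0266,0.0072,np.float64(-2.6)],[-0.0235,-0.0277,0.0071,np.float64(-2.7)],[-0.0221,-0.0287,0.0072,np.float64(-2.6)]]
[[-0.0209,-0.0297,0.0071,np.float64(-2.7)]]
-> [0.447 0.034 0.136] 11.6
[[0.0,0.0,0.031,np.float64(0.0)],[0.0,0.0,0.031,np.float64(0.0)],[0.0,0.0,0.031,np.float64(0.0)],[0.0,0.0,0.031,np.float64(0.0)]]
```

Emit:
move_arm([
  [[-0.027,-0.024,0,-2.7],[-0.026,-0.025,0.007,-2.7],[-0.025,-0.027,0.009,-2.7],[-0.024,-0.028,0.009,-2.7],[-0.022,-0.029,0.009,-2.7]],
])

```text
time: 15.38
ee_pos: [0.4691, 0.0568, 0.2627]
tool_rot: [0.0, 0.648, 0.762, -0.0]
wrist_force: [-0.4, -0.5, 0.2]
finger_gap: 0.497
grasp_force: 0.0
```

Emit:
move_arm([
  [[-0.021,-0.03,0.009,-2.6],[0,0,0,0],[0,0,0,0]],
])

```text
time: 15.75
ee_pos: [0.4445, 0.0322, 0.2546]
tool_rot: [0.0, 0.632, 0.775, 0.0]
wrist_force: [-0.4, 0.3, -0.0]
finger_gap: 0.5
grasp_force: 0.0
```

```bash
python3 -c "
from h import *
brief()
plan([([.447,.034,.136],11.6,4)])"
```

```text
t 15.75 pos [0.4445 0.0322 0.2546] yaw 11.7 gap 0.5 gf 0.0 F [-0.4241  0.3461 -0.0107] tiltz [0.0012 0.0003]
-> [0.447 0.034 0.136] 11.6
[[0.0003,0.0007,0.0296,np.float64(0.0)],[0.0003,0.0007,0.0297,np.float64(0.0)],[0.0003,0.0007,0.0296,np.float64(0.0)],[0.0003,0.0007,0.0297,np.float64(0.1)]]
```

Emit:
move_arm([
  [[0.001,0.003,0.03,0],[0,0,0.03,0],[0,0,0.03,0],[0,0,0.028,0],[0,0,0,0]],
])

```text
time: 16.38
ee_pos: [0.446, 0.0341, 0.1348]
tool_rot: [-0.001, 0.631, 0.776, -0.001]
wrist_force: [0.2, -0.5, 0.3]
finger_gap: 0.503
grasp_force: 0.0
```

Emit:
move_arm([
  [[0,0,0,0],[0,0,0,0],[0,0,0,0],[0,0,0,0],[0,0,0,0]],
], fingers=-1)

```text
time: 17.0
ee_pos: [0.4469, 0.0336, 0.1367]
tool_rot: [0.0, 0.631, 0.776, 0.0]
wrist_force: [0.8, 0.4, 3.2]
finger_gap: 0.149
grasp_force: 45.0
```

```bash
python3 -c "
from h import *
brief();p=ctrl.state()['ee_pos']
plan([([*p[:2],.256],11.6,4),([*rail(-.09,-.11),.256],RY,5),([*rail(0,-.11),.256],RY,5)])"
```

```text
t 17.0 pos [0.4469 0.0336 0.1367] yaw 11.7 gap 0.149 gf 45.0 F [0.8349 0.4306 3.241 ] tiltz [0.001  0.0001]
-> [0.4469 0.0336 0.256 ] 11.6
[[0.0,0.0,-0.0298,np.float64(0.0)],[0.0,0.0,-0.0298,np.float64(0.0)],[0.0,0.0,-0.0298,np.float64(0.1)],[0.0,0.0,-0.0299,np.float64(0.0)]]
-> [ 0.4878 -0.1173  0.256 ] -4.4
[[-0.0312,0.0019,0.0,np.float64(3.2)],[-0.031,0.0037,0.0,np.float64(3.2)],[-0.0308,0.0054,0.0,np.float64(3.2)],[-0.0305,0.0071,0.0,np.float64(3.2)],[-0.03,0.0088,0.0,np.float64(3.2)]]
-> [ 0.5776 -0.1242  0.256 ] -4.4
[[-0.0,0.018,0.0,np.float64(0.0)],[-0.0,0.018,0.0,np.float64(0.0)],[-0.0,0.018,0.0,np.float64(0.0)],[-0.0,0.018,0.0,np.float64(0.0)],[-0.0,0.018,0.0,np.float64(0.0)]]
```

Emit:
move_arm([
  [[0,0,-0.03,0],[0,0,-0.03,0],[0,0,-0.03,0],[0,0,-0.03,0],[0,0,0,0]],
])

```text
time: 17.62
ee_pos: [0.4475, 0.0336, 0.2576]
tool_rot: [0.001, 0.631, 0.776, 0.001]
wrist_force: [0.5, -0.9, -3.3]
finger_gap: 0.152
grasp_force: 45.0
```

Emit:
move_arm([
  [[-0.031,0.002,0,3.2],[-0.031,0.004,0,3.2],[-0.031,0.005,0,3.2],[-0.031,0.007,0,3.2],[-0.03,0.009,0,3.2]],
])

```text
time: 18.25
ee_pos: [0.4869, -0.1185, 0.2541]
tool_rot: [-0.001, 0.734, 0.68, -0.001]
wrist_force: [0.6, 0.6, -2.0]
finger_gap: 0.148
grasp_force: 45.0
```

Emit:
move_arm([
  [[0,0.018,0,0],[0,0.018,0,0],[0,0.018,0,0],[0,0.018,0,0],[0,0.016,0,0]],
])

```text
time: 18.88
ee_pos: [0.5769, -0.1239, 0.2562]
tool_rot: [-0.0, 0.733, 0.681, -0.0]
wrist_force: [-0.7, 0.5, -2.8]
finger_gap: 0.148
grasp_force: 45.0
```

Emit:
move_arm([
  [[0,0,0,0],[0,0,0,0]],
])

```text
time: 19.12
ee_pos: [0.575, -0.1242, 0.2561]
tool_rot: [-0.0, 0.733, 0.68, -0.0]
wrist_force: [-0.5, 1.1, -3.8]
finger_gap: 0.147
grasp_force: 45.0
```

```bash
python3 -c "
from h import *
brief()
plan([([*rail(0,-.11),.222],RY,5)])"
```

```text
t 19.12 pos [ 0.575  -0.1242  0.2561] yaw -4.3 gap 0.147 gf 45.0 F [-0.4636  1.0647 -3.7611] tiltz [-0.0009  0.0001]
-> [ 0.5776 -0.1242  0.222 ] -4.4
[[0.0,0.0005,0.0068,np.float64(0.0)],[0.0,0.0005,0.0068,np.float64(0.0)],[0.0001,0.0005,0.0068,np.float64(0.0)],[0.0,0.0005,0.0068,np.float64(0.1)],[0.0001,0.0005,0.0069,np.float64(0.0)]]
```

Emit:
move_arm([
  [[0,0.0025,0,0],[0,0,0.007,0],[0,0,0.007,0],[0,0,0.005,0],[0,0,0,0]],
])

```text
time: 19.75
ee_pos: [0.5776, -0.1244, 0.2366]
tool_rot: [-0.0, 0.733, 0.68, -0.0]
wrist_force: [-0.2, -0.3, -2.8]
finger_gap: 0.145
grasp_force: 45.0
```

Emit:
move_arm([
  [[0,0,0.005,0],[0,0,0.005,0],[0,0,0.004,0],[0,0,0,0],[0,0,0,0]],
])

```text
time: 20.38
ee_pos: [0.5781, -0.1245, 0.2233]
tool_rot: [0.0, 0.733, 0.68, 0.0]
wrist_force: [-0.5, -0.6, -3.9]
finger_gap: 0.15
grasp_force: 45.0
```

Emit:
move_arm([
  [[0.02,0,0,0],[0.03,0,0,0],[0.03,0,0,0],[0.03,0,0,0],[0.03,0,0,0]],
])

```text
time: 21.0
ee_pos: [0.5884, 0.0172, 0.2235]
tool_rot: [0.0, 0.733, 0.68, 0.0]
wrist_force: [0.2, 0.2, -2.9]
finger_gap: 0.147
grasp_force: 45.0
```

Emit:
move_arm([
  [[0.03,0,0,0],[0.03,0,0,0],[0.03,0,0,0],[0.02,0,0,0],[0,0,0,0]],
])

```text
time: 21.62
ee_pos: [0.5966, 0.1265, 0.2233]
tool_rot: [-0.0, 0.732, 0.681, 0.0]
wrist_force: [0.3, -0.2, -2.7]
finger_gap: 0.145
grasp_force: 45.0
```

Emit:
move_arm([
  [[0,0,0.002,0],[0,0,0.003,0],[0,0,0,0]],
])

```text
time: 22.0
ee_pos: [0.5965, 0.1241, 0.218]
tool_rot: [-0.0, 0.733, 0.68, -0.0]
wrist_force: [0.6, 0.4, -2.1]
finger_gap: 0.146
grasp_force: 45.0
```

Emit:
move_arm([
  [[0,0,0,0],[0,0,0,0],[0,0,0,0],[0,0,-0.03,0],[0,0,-0.055,0]],
], fingers=0)

```text
time: 22.62
ee_pos: [0.5954, 0.1246, 0.3023]
tool_rot: [-0.001, 0.733, 0.68, -0.002]
wrist_force: [1.2, -0.3, 0.8]
finger_gap: 0.506
grasp_force: 0.0
```

```bash
python3 -c "
from h import *
brief()
moved('top',372,212,402,240);moved('side',254,322,292,376)
plan([([.448,-.3135,.27],20,8),([.448,-.3135,.136],20,4)])"
```

```text
t 22.62 pos [0.5954 0.1246 0.3023] yaw -4.3 gap 0.506 gf 0.0 F [ 1.1848 -0.3382  0.8115] tiltz [-0.0042 -0.0009]
top score 1.0 shift px 0 0
side score 0.999 shift px 0 0
-> [ 0.448  -0.3135  0.27  ] 20
[[-0.0561,-0.0148,0.005,np.float64(-3.0)],[-0.0553,-0.0177,0.0049,np.float64(-3.0)],[-0.0543,-0.0206,0.005,np.float64(-3.0)],[-0.0531,-0.0234,0.0049,np.float64(-3.1)],[-0.0518,-0.0262,0.005,np.float64(-3.0)]]
[[-0.0503,-0.0289,0.0049,np.float64(-3.1)],[-0.0487,-0.0316,0.005,np.float64(-3.0)],[-0.047,-0.0341,0.0049,np.float64(-3.1)]]
-> [ 0.448  -0.3135  0.136 ] 20
[[-0.0,-0.0,0.0335,np.float64(0.0)],[-0.0,-0.0,0.0335,np.float64(0.0)],[-0.0,-0.0,0.0335,np.float64(0.0)],[-0.0,-0.0,0.0335,np.float64(0.0)]]
```

Emit:
move_arm([
  [[-0.056,-0.015,0,-3],[-0.055,-0.018,0.004,-3],[-0.054,-0.021,0.006,-3],[-0.053,-0.023,0.006,-3.1],[-0.052,-0.026,0.006,-3.1]],
])

```text
time: 23.35
ee_pos: [0.5009, -0.1504, 0.281]
tool_rot: [0.0, 0.636, 0.772, 0.0]
wrist_force: [1.1, 0.2, -0.7]
finger_gap: 0.499
grasp_force: 0.0
```

Emit:
move_arm([
  [[-0.05,-0.029,0.006,-3.1],[-0.049,-0.032,0.006,-3.1],[-0.047,-0.034,0.006,-3.1],[0,0,0,0],[0,0,0,0]],
])

```text
time: 23.98
ee_pos: [0.4447, -0.3134, 0.263]
tool_rot: [-0.0, 0.573, 0.82, 0.0]
wrist_force: [-0.1, 0.7, 0.1]
finger_gap: 0.5
grasp_force: 0.0
```

```bash
python3 -c "
from h import *
brief()
moved('side',254,322,292,376)
plan([([.448,-.3135,.136],20.5,4)])"
```

```text
t 23.98 pos [ 0.4447 -0.3134  0.263 ] yaw 20.1 gap 0.5 gf 0.0 F [-0.1357  0.7029  0.0838] tiltz [-0.0001  0.0007]
side score 0.999 shift px 0 0
-> [ 0.448  -0.3135  0.136 ] 20.5
[[-0.0004,0.0006,0.0318,np.float64(-0.1)],[-0.0004,0.0007,0.0318,np.float64(-0.1)],[-0.0004,0.0006,0.0318,np.float64(-0.0)],[-0.0003,0.0007,0.0318,np.float64(-0.1)]]
```

Emit:
move_arm([
  [[-0.001,0.003,0.032,0],[0,0,0.032,0],[0,0,0.032,0],[0,0,0.03,0],[0,0,0,0]],
])

```text
time: 24.65
ee_pos: [0.4474, -0.3114, 0.1357]
tool_rot: [-0.002, 0.571, 0.821, 0.0]
wrist_force: [-0.3, -0.5, -0.5]
finger_gap: 0.5
grasp_force: 0.0
```

Emit:
move_arm([
  [[0,0,0,0],[0,0,0,0],[0,0,0,0],[0,0,0,0],[0,0,0,0]],
], fingers=-1)

```text
time: 25.28
ee_pos: [0.4484, -0.3138, 0.1379]
tool_rot: [0.0, 0.572, 0.82, 0.0]
wrist_force: [0.2, 0.9, 5.1]
finger_gap: 0.151
grasp_force: 45.0
```

```bash
python3 -c "
from h import *
brief();p=ctrl.state()['ee_pos']
plan([([*rail(-.09,-.11),.258],RY,8),([*rail(0,-.11),.257],RY,5)],pos=[p[0],p[1],.258])"
```

```text
t 25.27 pos [ 0.4484 -0.3138  0.1379] yaw 20.2 gap 0.151 gf 45.0 F [0.2047 0.8902 5.0916] tiltz [ 0.0008 -0.0005]
-> [ 0.4878 -0.1173  0.258 ] -4.4
[[0.0214,0.0131,-0.0,np.float64(3.1)],[0.022,0.0119,-0.0,np.float64(3.1)],[0.0226,0.0107,-0.0,np.float64(3.1)],[0.0232,0.0095,-0.0,np.float64(3.1)],[0.0237,0.0082,-0.0,np.float64(3.1)]]
[[0.0241,0.007,-0.0,np.float64(3.0)],[0.0244,0.0057,-0.0,np.float64(3.1)],[0.0247,0.0044,-0.0,np.float64(3.0)]]
-> [ 0.5776 -0.1242  0.257 ] -4.4
[[-0.0,0.018,0.0002,np.float64(0.0)],[-0.0,0.018,0.0002,np.float64(0.0)],[-0.0,0.018,0.0002,np.float64(0.0)],[-0.0,0.018,0.0002,np.float64(0.0)],[-0.0001,0.018,0.0002,np.float64(0.0)]]
```

Emit:
move_arm([
  [[0,0,-0.03,0],[0,0,-0.03,0],[0,0,-0.03,0],[0,0,-0.03,0],[0,0,0,0]],
])

```text
time: 25.9
ee_pos: [0.4488, -0.3143, 0.2588]
tool_rot: [0.002, 0.572, 0.82, -0.0]
wrist_force: [0.2, -1.2, -3.6]
finger_gap: 0.151
grasp_force: 45.0
```

Emit:
move_arm([
  [[0.021,0.013,0,3.1],[0.022,0.012,0,3.1],[0.023,0.011,0,3.1],[0.023,0.009,0,3.1],[0.024,0.008,0,3.1]],
])

```text
time: 26.52
ee_pos: [0.4713, -0.1896, 0.2552]
tool_rot: [-0.001, 0.678, 0.735, -0.001]
wrist_force: [-0.2, -0.7, -2.6]
finger_gap: 0.151
grasp_force: 45.0
```

Emit:
move_arm([
  [[0.024,0.007,0,3.1],[0.024,0.006,0,3],[0.025,0.004,0,3],[0,0,0,0],[0,0,0,0]],
])

```text
time: 27.15
ee_pos: [0.4865, -0.1174, 0.2562]
tool_rot: [-0.001, 0.733, 0.68, -0.001]
wrist_force: [0.5, -0.2, -3.2]
finger_gap: 0.147
grasp_force: 45.0
```

```bash
python3 -c "
from h import *
brief()
plan([([*rail(0,-.11),.257],RY,5)])"
```

```text
t 27.15 pos [ 0.4865 -0.1174  0.2562] yaw -4.3 gap 0.147 gf 45.0 F [ 0.4876 -0.1621 -3.2182] tiltz [-0.0017 -0.0001]
-> [ 0.5776 -0.1242  0.257 ] -4.4
[[0.0,0.0183,-0.0002,np.float64(0.0)],[0.0,0.0183,-0.0002,np.float64(0.0)],[0.0,0.0182,-0.0001,np.float64(0.0)],[0.0,0.0183,-0.0002,np.float64(0.0)],[0.0001,0.0182,-0.0001,np.float64(0.1)]]
```

Emit:
move_arm([
  [[0,0.018,0,0],[0,0.018,0,0],[0,0.018,0,0],[0,0.018,0,0],[0,0.0185,0,0]],
])

```text
time: 27.78
ee_pos: [0.5788, -0.1242, 0.2571]
tool_rot: [-0.0, 0.734, 0.68, -0.0]
wrist_force: [-0.4, 0.1, -2.8]
finger_gap: 0.15
grasp_force: 45.0
```

Emit:
move_arm([
  [[0,0,0,0],[0,0,0.006,0],[0,0,0.007,0],[0,0,0.004,0],[0,0,0,0]],
])

```text
time: 28.4
ee_pos: [0.5769, -0.124, 0.2399]
tool_rot: [-0.0, 0.734, 0.68, -0.0]
wrist_force: [0.7, -0.3, -2.6]
finger_gap: 0.149
grasp_force: 45.0
```

```bash
python3 -c "
from h import *
brief()
plan([([*rail(0,-.11),.224],RY,3)])"
```

```text
t 28.4 pos [ 0.5769 -0.124   0.2399] yaw -4.4 gap 0.149 gf 45.0 F [ 0.6727 -0.251  -2.6257] tiltz [-0.0008  0.0002]
-> [ 0.5776 -0.1242  0.224 ] -4.4
[[-0.0001,0.0002,0.0053,np.float64(0.0)],[-0.0,0.0003,0.0053,np.float64(0.0)],[-0.0001,0.0002,0.0053,np.float64(0.0)]]
```

Lower and slide to rail y of about 0.08.

Emit:
move_arm([
  [[0,0.0005,0.005,0],[0,0,0.005,0],[0,0,0.006,0],[0,0,0,0],[0.02,0,0,0]],
])

```text
time: 29.02
ee_pos: [0.5794, -0.1044, 0.2243]
tool_rot: [0.0, 0.734, 0.679, -0.0]
wrist_force: [0.6, -0.1, -3.3]
finger_gap: 0.149
grasp_force: 45.0
```

Emit:
move_arm([
  [[0.03,0,0,0],[0.03,0,0,0],[0.03,0,0,0],[0.03,0,0,0],[0.03,0,0,0]],
])

```text
time: 29.65
ee_pos: [0.5908, 0.0477, 0.2246]
tool_rot: [0.0, 0.733, 0.68, 0.0]
wrist_force: [-0.7, -0.1, -2.4]
finger_gap: 0.149
grasp_force: 45.0
```

Emit:
move_arm([
  [[0.02,0,0,0],[0,0,0,0],[0,0,0.003,0],[0,0,0.003,0],[0,0,0,0]],
])

```text
time: 30.28
ee_pos: [0.5923, 0.0646, 0.2188]
tool_rot: [0.0, 0.734, 0.679, 0.0]
wrist_force: [-2.4, -0.2, 3.8]
finger_gap: 0.149
grasp_force: 45.0
```

Emit:
move_arm([
  [[0,0,0,0],[0,0,0,0],[0,0,0,0],[0,0,-0.03,0],[0,0,-0.055,0]],
], fingers=0)

```text
time: 30.9
ee_pos: [0.5911, 0.0652, 0.3021]
tool_rot: [-0.001, 0.734, 0.68, -0.002]
wrist_force: [2.1, -0.2, -0.1]
finger_gap: 0.497
grasp_force: 0.0
```

```bash
python3 -c "
from h import *
brief()
plan([([.43,.12,.31],RY,5),([.35,-.1,.35],RY,5)])"
```

```text
t 30.9 pos [0.5911 0.0652 0.3021] yaw -4.4 gap 0.497 gf 0.0 F [ 2.1425 -0.1562 -0.1421] tiltz [-0.0045 -0.0005]
-> [0.43 0.12 0.31] -4.4
[[0.0085,-0.033,-0.0016,np.float64(0.0)],[0.0085,-0.033,-0.0016,np.float64(0.0)],[0.0084,-0.0329,-0.0016,np.float64(0.0)],[0.0085,-0.033,-0.0015,np.float64(0.0)],[0.0084,-0.0329,-0.0016,np.float64(0.0)]]
-> [ 0.35 -0.1   0.35] -4.4
[[-0.0451,-0.0126,-0.008,np.float64(0.0)],[-0.0451,-0.0126,-0.008,np.float64(0.0)],[-0.0451,-0.0126,-0.008,np.float64(0.0)],[-0.0451,-0.0126,-0.008,np.float64(0.0)],[-0.045,-0.0126,-0.008,np.float64(0.0)]]
```

Emit:
move_arm([
  [[-0.01,-0.05,0,0],[-0.04,-0.04,0,0],[-0.05,-0.04,-0.005,0],[-0.05,-0.04,-0.01,0],[-0.05,-0.02,-0.01,0]],
])

```text
time: 31.52
ee_pos: [0.3885, -0.1174, 0.3282]
tool_rot: [0.0, 0.733, 0.68, 0.0]
wrist_force: [0.6, -1.3, 0.5]
finger_gap: 0.496
grasp_force: 0.0
```

Emit:
move_arm([
  [[-0.04,-0.02,0,0],[0,0,0,0],[0,0,0,0],[0,0,0,0]],
])

```text
time: 32.02
ee_pos: [0.3679, -0.1542, 0.3277]
tool_rot: [-0.0, 0.733, 0.68, 0.0]
wrist_force: [0.1, -0.8, 0.4]
finger_gap: 0.495
grasp_force: 0.0
```

```bash
python3 - <<'E'
from h import *
brief()
a=ctrl.capture('top');b=ctrl.capture('side')
cv2.imwrite('pics/t7.png',cv2.cvtColor(a,4));cv2.imwrite('pics/s7.png',cv2.cvtColor(b,4))
x=lambda im,c0,r0:cv2.resize(im[r0:r0+60,c0:c0+80],(400,300),interpolation=cv2.INTER_CUBIC)
g=np.vstack([np.hstack([x(a,180,210),x(b,180,145)]),np.hstack([x(a,275,130),x(b,290,215)])])
crop('top','v7',0,0,800,600,1,g)
crop('side','v8',175,90,375,290,3,b)
E
```

```text
t 32.02 pos [ 0.3679 -0.1542  0.3277] yaw -4.3 gap 0.495 gf 0.0 F [ 0.1284 -0.7614  0.3516] tiltz [-0.0001  0.0003]
```

View pics/v7.png

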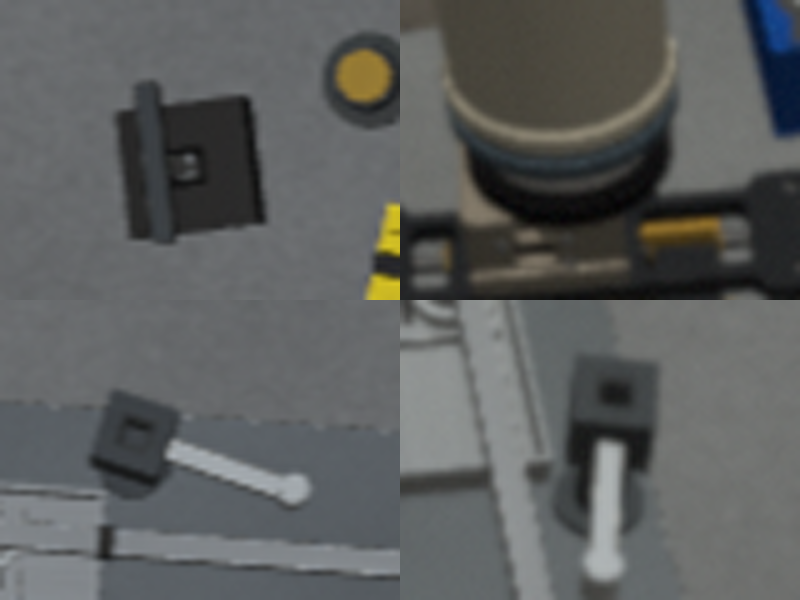

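View pics/v8.png

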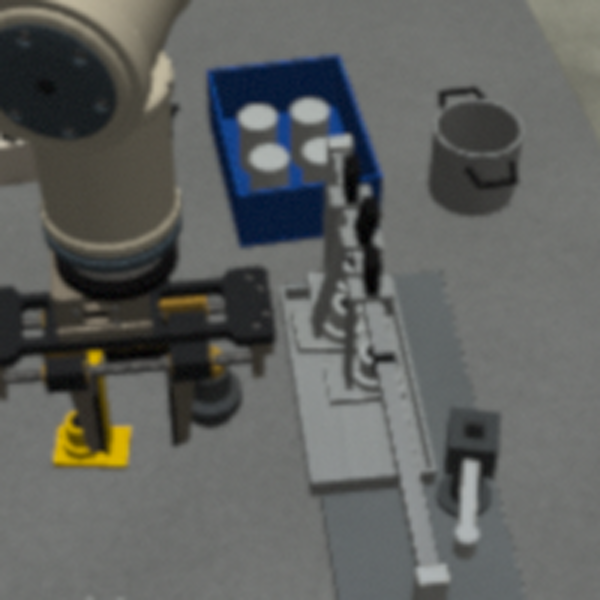

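All three carriers hang over the tray, with tabs at about (350,180), (368,218) and (373,270) in the side crop. The recess is at panel (133,432) top and (615,393) side, and the bar ends are at (147,83) and (163,241). Next I compute the key and gate poses and check for a hidden fourth carrier.

```bash
python3 - <<'E'
from h import *
T=lambda c,r,c0,r0:np.array([c0+(c+.5)/5-.5,r0+(r+.5)/5-.5])
rt=T(133,131,275,130);rs=T(615-400,393-300,290,215);print('recess',tri(rs,rt),onz('top',rt,.113),onz('side',rs,.113))
gt=T(293,188,275,130);gs=T(604-400,560-300,290,215);print('tip',tri(gs,gt))
for n,r,g in(('top',rt,gt),('side',rs,gs)):
  for z in(.105,.112):
    d=(onz(n,g,z)-onz(n,r,.113))[:2]; th=np.degrees(np.arctan2(d[0],-d[1])); print(n,z,'gate yaw',th,'joint',np.radians(RY-th),np.linalg.norm(d))
L=onz('top',T(147,83,180,210),.179);R_=onz('top',T(163,241,180,210),.179);print('bar top',L,R_,(L+R_)/2,np.degrees(np.arctan2(*(L-R_)[[1,0]])),np.linalg.norm(L-R_))
print('shank top z.045',onz('top',T(187,166,180,210),.05))
S=lambda c,r:np.array([180+(c+.5)/3-.5,130+(r+.5)/3-.5])
print('side bar',onz('side',S(109,93),.170),'side shank',onz('side',S(119,185),.05))
a=cv2.cvtColor(cv2.imread('pics/t7.png'),4).astype(int)[290:420,50:230]; d=np.abs(a-np.median(a,(0,1))).max(2)>35
n,l,st,c=cv2.connectedComponentsWithStats(d.astype(np.uint8)); print([(s[:5]+[50,290,0,0,0]).tolist() for s in st[1:] if s[4]>40])
plan([([.38,.05,.30],45,5),([.392,.2465,.24],97.6,6),([.392,.2465,.151],97.6,4)])
E
```

```text
recess (array([ 0.6701, -0.0308,  0.1095]), np.float64(0.0048993775828814895)) [ 0.6719 -0.0311  0.113 ] [ 0.6665 -0.0333  0.113 ]
tip (array([ 0.6345, -0.1336,  0.1074]), np.float64(0.0027802076633925044))
top 0.105 gate yaw -19.082049401718834 joint 0.25625010300045725 0.10881365477265796
top 0.112 gate yaw -19.755125100618866 joint 0.26799749006142476 0.10872810232011737
side 0.105 gate yaw -18.344563731848815 joint 0.24337854987494947 0.10392042314404736
side 0.112 gate yaw -18.57716602420472 joint 0.24743822572424642 0.10881301888912501
bar top [0.442  0.2502 0.179 ] [0.3462 0.2389 0.179 ] [0.3941 0.2445 0.179 ] 6.7599296235332575 0.09641556265131192
shank top z.045 [0.3943 0.2446 0.05  ]
side bar [0.3895 0.2455 0.17  ] side shank [0.3887 0.2371 0.05  ]
[[88, 290, 55, 22, 1158]]
-> [0.38 0.05 0.3 ] 45
[[0.0409,-0.0006,0.0055,np.float64(-9.9)],[0.0404,0.0064,0.0055,np.float64(-9.8)],[0.0387,0.0132,0.0056,np.float64(-9.9)],[0.0359,0.0197,0.0055,np.float64(-9.8)],[0.032,0.0254,0.0056,np.float64(-9.9)]]
-> [0.392  0.2465 0.24  ] 97.6
[[0.0217,0.0246,0.01,np.float64(-8.8)],[0.0177,0.0276,0.01,np.float64(-8.8)],[0.0133,0.03,0.01,np.float64(-8.7)],[0.0086,0.0317,0.01,np.float64(-8.8)],[0.0037,0.0326,0.01,np.float64(-8.7)]]
[[-0.0014,0.0328,0.01,np.float64(-8.8)]]
-> [0.392  0.2465 0.151 ] 97.6
[[0.0,0.0,0.0222,np.float64(0.0)],[0.0,0.0,0.0223,np.float64(0.0)],[0.0,0.0,0.0222,np.float64(0.0)],[0.0,0.0,0.0223,np.float64(0.0)]]
```

There is no fourth carrier; the only blob there is the marble block. Key at about (0.392, 0.245), yaw 7.2°; gate yaw about -19°, recess about (0.6695, -0.032). I go to the key.

Emit:
move_arm([
  [[0.041,-0.001,0.005,-9.9],[0.04,0.006,0.005,-9.9],[0.039,0.013,0.005,-9.8],[0.036,0.02,0.005,-9.8],[0.032,0.025,0.005,-9.8]],
])

```text
time: 32.75
ee_pos: [0.3786, 0.0511, 0.3027]
tool_rot: [0.0, 0.381, 0.925, 0.0]
wrist_force: [1.1, -0.3, -0.5]
finger_gap: 0.497
grasp_force: 0.0
```

Emit:
move_arm([
  [[0.022,0.024,0.01,-8.7],[0.018,0.028,0.01,-8.7],[0.013,0.03,0.01,-8.7],[0.009,0.032,0.01,-8.7],[0.004,0.032,0.01,-8.7]],
])

```text
time: 33.38
ee_pos: [0.3883, 0.2148, 0.2524]
tool_rot: [-0.0, 0.011, 1.0, 0.0]
wrist_force: [0.0, 0.6, 0.1]
finger_gap: 0.5
grasp_force: 0.0
```

Emit:
move_arm([
  [[-0.001,0.032,0.01,-8.7],[0,0,0,0],[0,0,0,0]],
])

```text
time: 33.75
ee_pos: [0.3901, 0.2448, 0.2427]
tool_rot: [-0.0, -0.061, 0.998, -0.0]
wrist_force: [0.4, -0.4, 0.3]
finger_gap: 0.499
grasp_force: 0.0
```

```bash
python3 -c "
from h import *
brief()
plan([([.392,.245,.151],97.2,4)])"
```

```text
t 33.75 pos [0.3901 0.2448 0.2427] yaw 97.0 gap 0.499 gf 0.0 F [ 0.4381 -0.4185  0.2792] tiltz [-0.0005 -0.0006]
-> [0.392 0.245 0.151] 97.2
[[-0.0005,0.0,0.0229,np.float64(-0.1)],[-0.0005,0.0,0.0229,np.float64(-0.0)],[-0.0004,0.0,0.0229,np.float64(-0.1)],[-0.0005,0.0,0.023,np.float64(-0.0)]]
```

Emit:
move_arm([
  [[-0.002,0,0.023,0],[0,0,0.023,0],[0,0,0.023,0],[0,0,0.022,0],[0,0,0,0]],
])

```text
time: 34.38
ee_pos: [0.3917, 0.2438, 0.1511]
tool_rot: [-0.001, -0.06, 0.998, -0.001]
wrist_force: [-0.1, 0.2, 0.4]
finger_gap: 0.502
grasp_force: 0.0
```

Emit:
move_arm([
  [[0,0,0,0],[0,0,0,0],[0,0,0,0],[0,0,0,0],[0,0,0,0]],
], fingers=-1, force=50)

```text
time: 35.0
ee_pos: [0.3929, 0.2454, 0.1523]
tool_rot: [0.0, -0.061, 0.998, 0.0]
wrist_force: [0.3, 1.7, 5.2]
finger_gap: 0.142
grasp_force: 50.0
```

```bash
python3 -c "
from h import *
for i in range(3): brief();ctrl.capture('top')
print(ctrl.state()['ft_torque'])"
```

```text
t 35.0 pos [0.3929 0.2454 0.1523] yaw 97.0 gap 0.142 gf 50.0 F [0.3247 1.6795 5.1659] tiltz [0.0009 0.0008]
t 35.05 pos [0.3929 0.2454 0.1523] yaw 97.0 gap 0.146 gf 50.0 F [-0.1164  0.4602  6.4631] tiltz [0.0009 0.0007]
t 35.1 pos [0.3929 0.2454 0.1523] yaw 97.0 gap 0.145 gf 50.0 F [-0.6814  0.0921  5.7821] tiltz [0.0009 0.0007]
[ 0.3183  0.1435 -0.0089]
```

Emit:
move_arm([
  [[0,0,-0.015,0],[0,0,-0.03,0],[0,0,-0.05,0],[0,0,-0.05,0],[0,0,-0.05,0]],
])

```text
time: 35.78
ee_pos: [0.3919, 0.2445, 0.3489]
tool_rot: [-0.0, -0.061, 0.998, -0.0]
wrist_force: [-0.5, 0.4, -2.6]
finger_gap: 0.146
grasp_force: 50.0
```

Emit:
move_arm([
  [[0,0,-0.05,0],[0,0,-0.023,0],[0,0,0,0]],
])

```text
time: 36.15
ee_pos: [0.3928, 0.2451, 0.4216]
tool_rot: [0.001, -0.061, 0.998, 0.001]
wrist_force: [-1.1, -0.3, -2.8]
finger_gap: 0.153
grasp_force: 50.0
```

```bash
python3 -c "
from h import *
brief()
plan([([.50,-.05,.42],70.8,8),([.6702,-.0316,.42],70.8,4),([.6702,-.0316,.27],70.8,5)])"
```

```text
t 36.15 pos [0.3928 0.2451 0.4216] yaw 97.0 gap 0.153 gf 50.0 F [-1.0589 -0.3248 -2.7618] tiltz [0.0026 0.0014]
-> [ 0.5  -0.05  0.42] 70.8
[[-0.0088,-0.0382,0.0002,np.float64(3.3)],[-0.011,-0.0377,0.0002,np.float64(3.3)],[-0.0131,-0.037,0.0002,np.float64(3.3)],[-0.0152,-0.0362,0.0002,np.float64(3.3)],[-0.0173,-0.0352,0.0002,np.float64(3.3)]]
[[-0.0193,-0.0342,0.0002,np.float64(3.2)],[-0.0212,-0.033,0.0002,np.float64(3.3)],[-0.023,-0.0318,0.0002,np.float64(3.2)]]
-> [ 0.6702 -0.0316  0.42  ] 70.8
[[-0.0387,0.0183,0.0,np.float64(0.0)],[-0.0387,0.0183,0.0,np.float64(0.0)],[-0.0387,0.0183,0.0,np.float64(0.0)],[-0.0387,0.0184,0.0,np.float64(0.0)]]
-> [ 0.6702 -0.0316  0.27  ] 70.8
[[0.0,-0.0,0.03,np.float64(0.0)],[0.0,-0.0,0.03,np.float64(0.0)],[0.0,-0.0,0.03,np.float64(0.0)],[0.0,-0.0,0.03,np.float64(0.0)],[0.0,-0.0,0.03,np.float64(0.0)]]
```

Emit:
move_arm([
  [[-0.009,-0.038,0,3.3],[-0.011,-0.038,0,3.3],[-0.013,-0.037,0,3.3],[-0.015,-0.036,0,3.3],[-0.017,-0.035,0,3.2]],
])

```text
time: 36.78
ee_pos: [0.4585, 0.0595, 0.418]
tool_rot: [-0.001, 0.083, 0.997, -0.0]
wrist_force: [0.2, 0.1, -2.7]
finger_gap: 0.144
grasp_force: 50.0
```

Emit:
move_arm([
  [[-0.019,-0.034,0,3.2],[-0.021,-0.033,0,3.2],[-0.023,-0.032,0,3.2],[-0.02,0.01,0,0],[-0.038,0.018,0,0]],
])

```text
time: 37.4
ee_pos: [0.5623, -0.0427, 0.4184]
tool_rot: [-0.001, 0.166, 0.986, -0.0]
wrist_force: [0.5, -0.6, -1.4]
finger_gap: 0.15
grasp_force: 50.0
```

Emit:
move_arm([
  [[-0.038,0.018,0,0],[-0.038,0.018,0,0],[-0.02,0.008,0,0],[0,0,0,0],[0,0,0,0]],
])

```text
time: 38.02
ee_pos: [0.667, -0.0316, 0.4187]
tool_rot: [-0.001, 0.165, 0.986, -0.0]
wrist_force: [-0.0, -0.9, -2.8]
finger_gap: 0.147
grasp_force: 50.0
```

```bash
python3 -c "
from h import *
brief()
plan([([.6698,-.0318,.42],71,1)])"
```

```text
t 38.02 pos [ 0.667  -0.0316  0.4187] yaw 71.0 gap 0.147 gf 50.0 F [-0.004  -0.9383 -2.8006] tiltz [-0.0024  0.    ]
-> [ 0.6698 -0.0318  0.42  ] 71
[[-0.0027,0.0007,-0.0013,np.float64(0.0)]]
```

Emit:
move_arm([
  [[-0.0025,0.001,0.03,0],[0,0,0.04,0],[0,0,0.04,0],[0,0,0.035,0],[0,0,0.01,0]],
])

```text
time: 38.65
ee_pos: [0.6686, -0.0315, 0.2628]
tool_rot: [-0.002, 0.165, 0.986, -0.0]
wrist_force: [-0.7, -0.4, -1.5]
finger_gap: 0.148
grasp_force: 50.0
```

Emit:
move_arm([
  [[0,0,0,0],[0,0,0,0],[0,0,0,0]],
])

```text
time: 39.02
ee_pos: [0.6715, -0.0314, 0.2664]
tool_rot: [0.001, 0.165, 0.986, 0.0]
wrist_force: [0.6, 0.7, -2.5]
finger_gap: 0.149
grasp_force: 50.0
```

```bash
python3 - <<'E'
from h import *
b=ctrl.capture('side');a=ctrl.capture('top');brief()
x=lambda im,c0,r0:cv2.resize(im[r0:r0+60,c0:c0+40],(400,600),interpolation=cv2.INTER_CUBIC)
crop('side','v9',0,0,800,600,1,np.hstack([x(b,315,200),x(a,285,130)]))
p=ctrl.state()['ee_pos']-[0,0,.1423]
print('tip px',(proj('side',p)-[315,200])*10,'recess est',(proj('side',[.6698,-.0318,.113])-[315,200])*10)
E
```

```text
t 39.12 pos [ 0.6712 -0.0314  0.2658] yaw 71.0 gap 0.15 gf 50.0 F [ 0.2319  0.2028 -1.921 ] tiltz [ 0.0014 -0.0001]
tip px [[194.9939 299.7484]] recess est [[186.36   325.8745]]
```

View pics/v9.png

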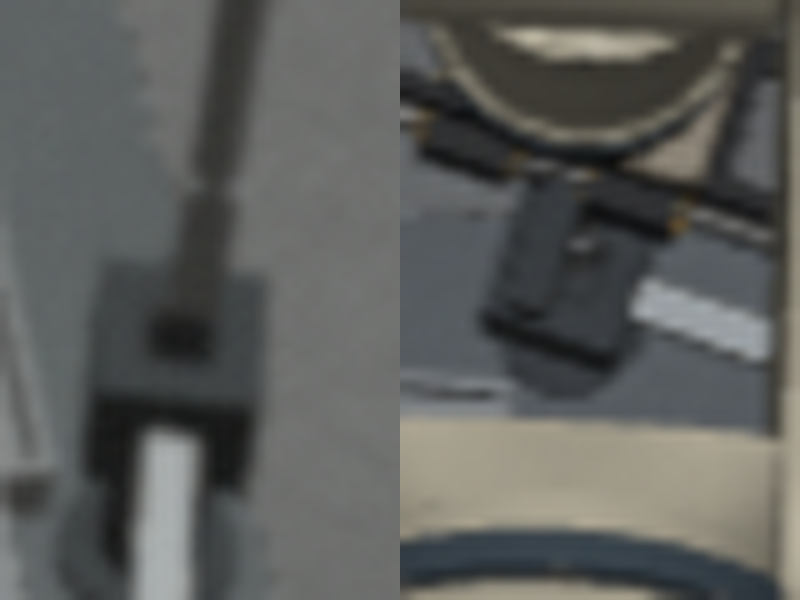

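The side panel shows the key's lower shank entering toward the recess. The shank axis is near (192,315) and the dark recess centre near (182,335), with a bright mark on the shank at (213,186). I use the mark to remove the side-camera bias.

```bash
python3 - <<'E'
from h import *
brief()
p=ctrl.state()['ee_pos']
for h in(.035,.04,.045,.05): print(h,(proj('side',p+[0,0,-.1423+h])-[315,200])*10)
q=proj('side',[p[0],p[1],.113])[0]; print('below tip at z.113',(q-[315,200])*10)
J=[(proj('side',[p[0]+dx,p[1]+dy,.113])[0]-q) for dx,dy in((.001,0),(0,.001))];print('px10/mm',np.array(J)*10)
# dark centroid of recess in the top & side reference pictures
for n,c,r in(('side',332.5,233.2),('top',301.3,155.9)):
    im=REF[n].astype(int).sum(2); c,r=int(round(c)),int(round(r)); w=im[r-5:r+6,c-5:c+6]; print(n,c,r); print(w)
E
```

```text
t 39.12 pos [ 0.6712 -0.0314  0.2658] yaw 71.0 gap 0.15 gf 50.0 F [ 0.2319  0.2028 -1.921 ] tiltz [ 0.0014 -0.0001]
0.035 [[208.8757 216.3653]]
0.04 [[210.9067 204.166 ]]
0.045 [[212.95   191.8928]]
0.05 [[215.0056 179.5452]]
below tip at z.113 [190.9485 324.0475]
px10/mm [[ 3.5702 -0.5454]
 [-1.0092 -2.851 ]]
side 332 233
[[202 199 196 195 200 196 195 196 200 199 203]
 [197 196 192 188 190 185 188 186 196 191 196]
 [200 196 186 176 167 173 169 174 171 179 190]
 [194 190 174 148 131 124 130 139 148 171 184]
 [196 191 164 123  93  85  92  96 110 151 181]
 [202 188 158 116  76  80  75  81 104 147 184]
 [196 188 156 113  81  75  73  80 104 147 184]
 [199 193 170 134 113 105  97  97 116 155 186]
 [198 197 190 181 172 162 148 148 155 174 189]
 [199 198 199 196 197 186 186 183 189 191 196]
 [184 185 183 190 188 188 193 193 190 196 198]]
top 301 156
[[212 198 200 198 197 198 196 197 197 198 200]
 [203 192 193 183 183 192 195 196 196 196 194]
 [197 194 191 172 143 143 158 177 190 194 198]
 [193 194 187 155 113  93 112 130 143 166 186]
 [192 192 180 147 145 140 111  94 107 145 179]
 [197 194 177 164 181 198 198 179 155 165 188]
 [197 191 162 155 183 198 203 200 179 180 192]
 [198 192 167 165 186 195 198 193 182 184 190]
 [197 201 194 184 178 178 180 181 182 191 193]
 [201 199 196 198 198 192 184 182 191 198 192]
 [188 193 199 201 199 199 198 199 200 201 193]]
```

Emit:
move_arm([
  [[0.002,-0.001,0,0],[0,0,0.005,0],[0,0,0.005,0],[0,0,0.005,0],[0,0,0,0]],
])

```text
time: 39.75
ee_pos: [0.6684, -0.0317, 0.249]
tool_rot: [-0.0, 0.165, 0.986, -0.0]
wrist_force: [0.0, 0.4, -2.4]
finger_gap: 0.147
grasp_force: 50.0
```

Emit:
move_arm([
  [[0,0,0.003,0],[0,0,0.003,0],[0,0,0,0]],
])

```text
time: 40.12
ee_pos: [0.6684, -0.0317, 0.2435]
tool_rot: [-0.0, 0.165, 0.986, -0.0]
wrist_force: [0.6, 0.4, -2.8]
finger_gap: 0.151
grasp_force: 50.0
```

```bash
python3 -c "
from h import *
brief();print(ctrl.state()['ft_torque'])"
```

```text
t 40.12 pos [ 0.6684 -0.0317  0.2435] yaw 71.0 gap 0.151 gf 50.0 F [ 0.6306  0.4476 -2.8163] tiltz [-0.0004  0.    ]
[-0.0387 -0.0229 -0.0013]
```

The key is 12 mm deep with no contact force. Going on down.

Emit:
move_arm([
  [[0,0,0.003,0],[0,0,0.004,0],[0,0,0.003,0],[0,0,0,0],[0,0,0,0]],
])

```text
time: 40.75
ee_pos: [0.6686, -0.0317, 0.2338]
tool_rot: [0.0, 0.165, 0.986, 0.0]
wrist_force: [-0.3, 0.5, -2.0]
finger_gap: 0.148
grasp_force: 50.0
```

```bash
python3 -c "
from h import *
brief();print(ctrl.state()['ft_torque'])"
```

```text
t 40.75 pos [ 0.6686 -0.0317  0.2338] yaw 71.0 gap 0.148 gf 50.0 F [-0.337   0.5251 -1.9961] tiltz [0. 0.]
[-0.0079 -0.0091  0.0004]
```

Emit:
move_arm([
  [[0,0,0,4],[0,0,0,6],[0,0,0,6],[0,0,0,6],[0,0,0,6]],
])

```text
time: 41.38
ee_pos: [0.6691, -0.0314, 0.2341]
tool_rot: [0.0, 0.4, 0.916, 0.0]
wrist_force: [0.1, 0.7, -3.2]
finger_gap: 0.147
grasp_force: 50.0
```

```bash
python3 -c "
from h import *
brief();print(ctrl.state()['ft_torque'])"
```

```text
t 41.38 pos [ 0.6691 -0.0314  0.2341] yaw 42.8 gap 0.147 gf 50.0 F [ 0.1489  0.7488 -3.1572] tiltz [0.0011 0.0003]
[ 0.2162 -0.2669  0.1107]
```

Emit:
move_arm([
  [[0,0,0,6],[0,0,0,6],[0,0,0,6],[0,0,0,6],[0,0,0,6]],
])

```text
time: 42.0
ee_pos: [0.6691, -0.0313, 0.2341]
tool_rot: [0.0, 0.624, 0.782, 0.001]
wrist_force: [0.9, 0.4, -3.5]
finger_gap: 0.148
grasp_force: 50.0
```

Emit:
move_arm([
  [[0,0,0,6],[0,0,0,6],[0,0,0,3],[0,0,0,0]],
])

```text
time: 42.5
ee_pos: [0.6691, -0.0313, 0.2341]
tool_rot: [0.0, 0.719, 0.695, 0.001]
wrist_force: [1.7, 1.2, -2.9]
finger_gap: 0.148
grasp_force: 50.0
```

```bash
python3 -c "
from h import *
brief();print(ctrl.state()['ft_torque'])"
```

```text
t 42.5 pos [ 0.6691 -0.0313  0.2341] yaw -2.0 gap 0.148 gf 50.0 F [ 1.6846  1.2281 -2.8642] tiltz [0.0011 0.0006]
[ 0.4064 -0.3341  0.0835]
```

Emit:
move_arm([
  [[0,0,0,3],[0,0,0,2],[0,0,0,0]],
])

```text
time: 42.88
ee_pos: [0.6689, -0.0315, 0.2341]
tool_rot: [0.0, 0.749, 0.663, 0.0]
wrist_force: [1.9, 2.0, -1.2]
finger_gap: 0.152
grasp_force: 50.0
```

```bash
python3 -c "
from h import *
brief();print(ctrl.state()['ft_torque'])"
```

```text
t 42.88 pos [ 0.6689 -0.0315  0.2341] yaw -6.9 gap 0.152 gf 50.0 F [ 1.8567  2.0261 -1.2435] tiltz [0.0009 0.0003]
[ 0.6103 -0.4798  0.0916]
```

Emit:
move_arm([
  [[0,0,0,2],[0,0,0,2],[0,0,0,0]],
])

```text
time: 43.25
ee_pos: [0.6689, -0.0316, 0.2341]
tool_rot: [0.0, 0.772, 0.636, 0.0]
wrist_force: [2.0, 3.5, -0.1]
finger_gap: 0.147
grasp_force: 50.0
```

```bash
python3 -c "
from h import *
brief();print(ctrl.state()['ft_torque'])"
```

```text
t 43.25 pos [ 0.6689 -0.0316  0.2341] yaw -11.0 gap 0.147 gf 50.0 F [ 1.9827  3.4558 -0.1439] tiltz [0.0007 0.0001]
[ 0.6201 -0.5766  0.0855]
```

Emit:
move_arm([
  [[0,0,0,2],[0,0,0,2],[0,0,0,0]],
])

```text
time: 43.62
ee_pos: [0.6688, -0.0317, 0.234]
tool_rot: [0.0, 0.793, 0.609, 0.0]
wrist_force: [2.3, 2.7, 1.4]
finger_gap: 0.15
grasp_force: 50.0
```

```bash
python3 - <<'E'
from h import *
brief();print(ctrl.state()['ft_torque'])
b=ctrl.capture('side')
print('tip exp',proj('side',[.5605,-.0233,.107]),'hub',proj('side',[.669,-.0317,.113]))
x=lambda im:cv2.resize(im[195:265,285:365],(800,700)[:2],interpolation=cv2.INTER_CUBIC)
cv2.imwrite('pics/v10.png',cv2.cvtColor(cv2.resize(b[205:265,285:365],(800,600),interpolation=cv2.INTER_CUBIC),4))
E
```

```text
t 43.62 pos [ 0.6688 -0.0317  0.234 ] yaw -15.0 gap 0.15 gf 50.0 F [2.2546 2.6916 1.3948] tiltz [0.0005 0.    ]
[ 0.721  -0.6501  0.074 ]
tip exp [[293.339 237.53 ]] hub [[333.3401 232.6026]]
```

View pics/v10.png

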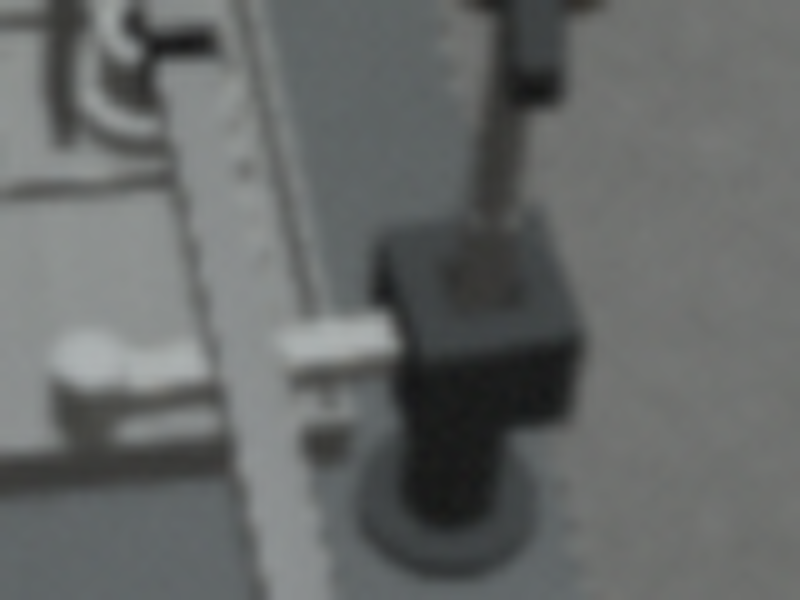

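The gate arm now lies across under the rail, with its knob at crop (88,355), which is px (293.3,240) against (293.3,237.5) expected for fully shut. That puts the joint at about 1.5 rad. I relieve the turn slightly and lift the key out.

Emit:
move_arm([
  [[0,0,0,0],[0,0,0,-4],[0,0,0,-4],[0,0,0,0]],
])

```text
time: 44.18
ee_pos: [0.6683, -0.0319, 0.2333]
tool_rot: [-0.0, 0.749, 0.663, -0.0]
wrist_force: [2.7, 1.3, -2.4]
finger_gap: 0.144
grasp_force: 50.0
```

```bash
python3 - <<'E'
from h import *
brief();print(ctrl.state()['ft_torque'])
b=ctrl.capture('side'); t=cv2.cvtColor(cv2.imread('pics/v10.png'),4); t=cv2.resize(t,(80,60),interpolation=cv2.INTER_AREA)
r=cv2.matchTemplate(b[228:252,284:303],t[28:42,4:13],cv2.TM_CCOEFF_NORMED);print(cv2.minMaxLoc(r),'no-move loc',(5,5))
for d in((293.3,239.7),): 
  v=(onz('side',d,.107)-onz('side',(332.6,233.1),.113))[:2];th=np.degrees(np.arctan2(v[0],-v[1]));print('gate joint',np.radians(RY-th),np.linalg.norm(v))
E
```

```text
t 44.17 pos [ 0.6683 -0.0319  0.2333] yaw -7.0 gap 0.144 gf 50.0 F [ 2.6937  1.2973 -2.3913] tiltz [-0.0008 -0.0003]
[ 0.3771 -0.6276 -0.0186]
(-0.8895546197891235, 0.9994239211082458, (6, 0), (5, 5)) no-move loc (5, 5)
gate joint 1.5174151625041268 0.10781571855505319
```

```bash
python3 - <<'E'
from h import *
b=ctrl.capture('side'); o=cv2.cvtColor(cv2.resize(cv2.imread('pics/v10.png'),(80,60),interpolation=cv2.INTER_AREA),4)
print(b[226:252,286:308].astype(int).sum(2)); print(o[21:47,1:23].astype(int).sum(2))
E
```

```text
[[420 419 420 432 428 427 425 427 429 428 427 435 430 431 426 410 359 324
  402 419 421 423]
 [429 425 424 436 436 433 434 426 427 433 433 431 434 429 428 418 383 342
  406 424 420 421]
 [425 424 425 435 437 435 433 433 430 431 432 434 434 430 430 421 385 341
  383 412 419 421]
 [428 424 424 430 437 430 430 433 430 434 433 433 434 431 427 424 388 326
  336 401 421 418]
 [424 419 421 425 434 431 436 431 432 431 426 433 436 432 428 421 402 337
  319 393 421 425]
 [428 427 423 424 430 432 432 430 432 429 431 432 432 432 427 422 416 363
  331 402 424 421]
 [425 420 421 426 430 434 429 432 428 426 427 430 437 429 431 422 418 376
  338 405 421 421]
 [424 422 422 422 428 436 432 431 430 427 431 430 432 430 426 427 421 384
  339 371 409 423]
 [423 421 421 422 429 435 429 426 427 430 428 428 430 432 427 422 416 386
  331 334 406 422]
 [425 423 422 421 430 433 434 432 427 427 426 430 432 431 428 420 421 398
  337 324 404 425]
 [426 421 423 421 430 434 433 430 430 428 428 429 431 433 425 424 425 410
  362 338 404 427]
 [420 421 420 421 427 442 445 449 448 440 432 430 430 430 428 425 423 417
  3
[... 3037 characters left out ...]
4 292 314 322 315 295 272 258
  248 238 241 313]
 [425 424 417 373 279 216 206 218 230 230 231 233 246 254 261 266 273 283
  294 293 275 310]
 [423 428 418 374 286 214 198 205 217 228 242 267 297 314 328 347 368 380
  382 380 347 328]
 [426 429 420 388 312 233 203 206 215 235 284 348 385 392 389 394 401 402
  401 393 354 317]
 [427 427 423 399 349 271 218 208 213 242 301 365 387 382 365 351 341 335
  330 315 282 267]
 [399 397 383 362 328 270 222 203 202 218 250 276 285 278 264 252 238 233
  229 223 209 218]
 [291 285 276 261 245 222 198 186 184 190 197 197 194 191 192 183 181 181
  185 184 180 200]
 [199 192 193 189 187 184 179 176 177 176 178 177 177 177 177 175 175 177
  174 176 181 204]]
```

The gate did not move; I had read the wrong location from the match. The joint is about 1.5 rad. I lift the key out.

Emit:
move_arm([
  [[0,0,-0.01,0],[0,0,-0.015,0],[0,0,-0.02,0],[0,0,-0.04,0],[0,0,-0.05,0]],
])

```text
time: 44.9
ee_pos: [0.6677, -0.0319, 0.3707]
tool_rot: [-0.0, 0.749, 0.663, -0.001]
wrist_force: [0.9, 0.1, -2.1]
finger_gap: 0.144
grasp_force: 50.0
```

Emit:
move_arm([
  [[0,0,-0.05,0],[0,0,0,0],[0,0,0,0]],
])

```text
time: 45.28
ee_pos: [0.668, -0.0318, 0.4188]
tool_rot: [-0.0, 0.749, 0.663, -0.0]
wrist_force: [-0.3, -0.4, -2.2]
finger_gap: 0.147
grasp_force: 50.0
```

```bash
python3 -c "
from h import *
brief();print(ctrl.state()['ft_torque'])
plan([([.50,-.05,.42],20,5),([.3928,.2452,.42],95.5,10),([.3928,.2452,.21],95.5,6)])"
```

```text
t 45.27 pos [ 0.668  -0.0318  0.4188] yaw -7.0 gap 0.147 gf 50.0 F [-0.2599 -0.4138 -2.1525] tiltz [-0.0006 -0.0003]
[-0.0934  0.0873  0.0491]
-> [ 0.5  -0.05  0.42] 20
[[-0.0077,-0.0329,-0.0002,np.float64(-5.4)],[-0.0046,-0.0335,-0.0003,np.float64(-5.4)],[-0.0014,-0.0338,-0.0002,np.float64(-5.4)],[0.0018,-0.0337,-0.0003,np.float64(-5.4)],[0.005,-0.0334,-0.0002,np.float64(-5.4)]]
-> [0.3928 0.2452 0.42  ] 95.5
[[0.0314,0.0,-0.0,np.float64(-7.5)],[0.0311,0.0041,-0.0,np.float64(-7.6)],[0.0303,0.0082,-0.0,np.float64(-7.5)],[0.029,0.0121,-0.0,np.float64(-7.6)],[0.0271,0.0158,-0.0,np.float64(-7.5)]]
[[0.0248,0.0192,-0.0,np.float64(-7.6)],[0.0221,0.0224,-0.0,np.float64(-7.5)],[0.019,0.0251,-0.0,np.float64(-7.6)],[0.0155,0.0273,-0.0,np.float64(-7.5)],[0.0117,0.0291,-0.0,np.float64(-7.6)]]
-> [0.3928 0.2452 0.21  ] 95.5
[[0.0,0.0,0.035,np.float64(0.0)],[0.0,0.0,0.035,np.float64(0.0)],[0.0,0.0,0.035,np.float64(0.0)],[0.0,0.0,0.035,np.float64(0.0)],[0.0,0.0,0.035,np.float64(0.0)]]
[[0.0,0.0,0.035,np.float64(0.0)]]
```

Emit:
move_arm([
  [[-0.008,-0.033,0,-5.4],[-0.005,-0.033,0,-5.4],[-0.001,-0.034,0,-5.4],[0.002,-0.034,0,-5.4],[0.005,-0.033,0,-5.4]],
])

```text
time: 45.9
ee_pos: [0.4986, -0.05, 0.4169]
tool_rot: [-0.002, 0.572, 0.82, -0.001]
wrist_force: [1.0, -0.2, -2.3]
finger_gap: 0.149
grasp_force: 50.0
```

Emit:
move_arm([
  [[0.031,0,0,-7.5],[0.031,0.004,0,-7.5],[0.03,0.008,0,-7.5],[0.029,0.012,0,-7.5],[0.027,0.016,0,-7.5]],
])

```text
time: 46.52
ee_pos: [0.4461, 0.0974, 0.4171]
tool_rot: [-0.001, 0.278, 0.961, -0.001]
wrist_force: [-0.5, 0.6, -2.8]
finger_gap: 0.146
grasp_force: 50.0
```

Emit:
move_arm([
  [[0.025,0.019,0,-7.6],[0.022,0.022,0,-7.6],[0.019,0.025,0,-7.6],[0.015,0.027,0,-7.6],[0.012,0.029,0,-7.6]],
])

```text
time: 47.15
ee_pos: [0.3928, 0.2438, 0.4171]
tool_rot: [-0.001, -0.05, 0.999, -0.001]
wrist_force: [0.1, 0.8, -1.4]
finger_gap: 0.147
grasp_force: 50.0
```

Emit:
move_arm([
  [[0,0,0.03,0],[0,0,0.04,0],[0,0,0.04,0],[0,0,0.03,0],[0,0,0,0]],
])

```text
time: 47.78
ee_pos: [0.3918, 0.242, 0.2757]
tool_rot: [-0.003, -0.048, 0.999, -0.002]
wrist_force: [0.3, 0.6, -1.9]
finger_gap: 0.148
grasp_force: 50.0
```

Emit:
move_arm([
  [[0,0,0.03,0],[0,0,0.03,0],[0,0,0,0],[0,0,0,0]],
])

```text
time: 48.28
ee_pos: [0.3948, 0.2439, 0.2203]
tool_rot: [0.001, -0.048, 0.999, 0.0]
wrist_force: [-0.3, -0.2, -2.1]
finger_gap: 0.143
grasp_force: 50.0
```

```bash
python3 -c "
from h import *
brief();print(ctrl.state()['ft_torque'])
plan([([.3928,.2452,.1995],95.5,1)])"
```

```text
t 48.27 pos [0.3948 0.2439 0.2203] yaw 95.5 gap 0.143 gf 50.0 F [-0.3084 -0.1795 -2.1424] tiltz [0.0012 0.0007]
[-0.0024 -0.0259  0.0068]
-> [0.3928 0.2452 0.1995] 95.5
[[0.0018,0.0015,0.0208,np.float64(0.0)]]
```

Emit:
move_arm([
  [[0.001,0.001,0.01,0],[0,0,0.007,0],[0,0,0,0],[0,0,0,0],[0,0,0,0]],
])

```text
time: 48.9
ee_pos: [0.3931, 0.2445, 0.202]
tool_rot: [0.0, -0.048, 0.999, 0.0]
wrist_force: [0.2, 1.2, -2.3]
finger_gap: 0.146
grasp_force: 50.0
```

```bash
python3 -c "
from h import *
for i in range(4): brief();ctrl.capture('top')
plan([([.3928,.2452,.1995],95.5,1)])"
```

```text
t 48.9 pos [0.3931 0.2445 0.202 ] yaw 95.5 gap 0.146 gf 50.0 F [ 0.1789  1.2463 -2.3311] tiltz [0.0003 0.0002]
t 48.95 pos [0.3931 0.2445 0.202 ] yaw 95.5 gap 0.148 gf 50.0 F [-0.6637 -1.0025 -2.4457] tiltz [0.0003 0.0002]
t 49.0 pos [0.3931 0.2445 0.202 ] yaw 95.5 gap 0.149 gf 50.0 F [ 0.8251  0.1831 -2.6348] tiltz [0.0003 0.0002]
t 49.05 pos [0.3931 0.2444 0.2019] yaw 95.5 gap 0.15 gf 50.0 F [-0.2836  0.205  -2.0641] tiltz [0.0002 0.0001]
-> [0.3928 0.2452 0.1995] 95.5
[[0.0002,0.0008,0.0024,np.float64(0.0)]]
```

Settled within 1 mm. I insert in steps.

Emit:
move_arm([
  [[0,0.0007,0.005,0],[0,0,0.006,0],[0,0,0.006,0],[0,0,0.003,0],[0,0,0,0]],
])

```text
time: 49.72
ee_pos: [0.3928, 0.245, 0.1815]
tool_rot: [-0.0, -0.048, 0.999, -0.0]
wrist_force: [-0.5, 0.3, -2.8]
finger_gap: 0.149
grasp_force: 50.0
```

```bash
python3 -c "
from h import *
brief();print(ctrl.state()['ft_torque'])"
```

```text
t 49.73 pos [0.3928 0.245  0.1815] yaw 95.5 gap 0.149 gf 50.0 F [-0.5477  0.3082 -2.8036] tiltz [-0.0005 -0.0003]
[ 0.0057 -0.0232 -0.0189]
```

Emit:
move_arm([
  [[0,0,0.006,0],[0,0,0.007,0],[0,0,0.006,0],[0,0,0.005,0],[0,0,0,0]],
])

```text
time: 50.35
ee_pos: [0.3926, 0.2449, 0.1573]
tool_rot: [-0.0, -0.048, 0.999, -0.0]
wrist_force: [-0.5, -0.1, -1.7]
finger_gap: 0.148
grasp_force: 50.0
```

Emit:
move_arm([
  [[0,0,0.002,0],[0,0,0,0],[0,0,0,0]],
])

```text
time: 50.72
ee_pos: [0.393, 0.2451, 0.1559]
tool_rot: [0.0, -0.048, 0.999, 0.0]
wrist_force: [-0.4, -0.1, -2.7]
finger_gap: 0.149
grasp_force: 50.0
```

```bash
python3 -c "
from h import *
brief();print(ctrl.state()['ft_torque'])"
```

```text
t 50.73 pos [0.393  0.2451 0.1559] yaw 95.5 gap 0.149 gf 50.0 F [-0.4306 -0.1073 -2.6711] tiltz [0.0002 0.0001]
[0.0433 0.0242 0.0125]
```

Depth is about 36 mm. Down the last 3 mm, release and retreat straight up.

Emit:
move_arm([
  [[0,0,0.002,0],[0,0,0.001,0],[0,0,0,0]],
])

```text
time: 51.1
ee_pos: [0.3929, 0.2451, 0.1527]
tool_rot: [-0.0, -0.048, 0.999, -0.0]
wrist_force: [0.3, 0.4, -2.8]
finger_gap: 0.147
grasp_force: 50.0
```

Emit:
move_arm([
  [[0,0,0,0],[0,0,0,0],[0,0,0,0],[0,0,0,0],[0,0,0,0]],
], fingers=0)

```text
time: 51.72
ee_pos: [0.3929, 0.2451, 0.1528]
tool_rot: [0.0, -0.048, 0.999, 0.0]
wrist_force: [0.0, 0.5, 0.6]
finger_gap: 0.497
grasp_force: 0.0
```

Emit:
move_arm([
  [[0,0,-0.02,0],[0,0,-0.04,0],[0,0,-0.05,0],[0,-0.04,-0.04,0],[0,-0.05,0,0]],
])

```text
time: 52.35
ee_pos: [0.4032, 0.1557, 0.306]
tool_rot: [0.003, -0.049, 0.999, 0.001]
wrist_force: [-0.0, -0.1, -0.9]
finger_gap: 0.495
grasp_force: 0.0
```

Emit:
move_arm([
  [[0,-0.05,0,0],[0,-0.05,0,0],[0,-0.05,0,0],[0,-0.05,0,0],[0,0,0,0]],
])

```text
time: 52.98
ee_pos: [0.4208, -0.0463, 0.3028]
tool_rot: [0.0, -0.046, 0.999, -0.0]
wrist_force: [1.0, 0.3, -0.0]
finger_gap: 0.503
grasp_force: 0.0
```

```bash
python3 - <<'E'
from h import *
brief()
# compare with the earlier pictures: key in stand (top0), carriers on rail + gate (s7), holders
moved('top',200,222,238,260); moved('side',200,152,240,212,8)
REF['side']=cv2.cvtColor(cv2.imread('pics/s7.png'),4)
moved('side',280,130,318,215,8)
REF['side']=np.zeros_like(REF['side']); REF['side'][205:265,285:365]=cv2.resize(cv2.cvtColor(cv2.imread('pics/v10.png'),4),(80,60),interpolation=cv2.INTER_AREA)
moved('side',288,231,305,247,8); moved('top',240,212,268,240); moved('top',404,188,432,214)
E
```

```text
t 52.98 pos [ 0.4208 -0.0463  0.3028] yaw 95.3 gap 0.503 gf 0.0 F [ 0.9937  0.2953 -0.0355] tiltz [ 0.     -0.0007]
top score 0.995 shift px 0 0
side score 0.694 shift px 0 0
side score 0.905 shift px 0 0
side score 0.999 shift px 0 0
top score 1.0 shift px 0 0
top score 1.0 shift px 0 0
```

Emit:
move_arm([
  [[0.02,-0.05,0,0],[0.02,-0.05,0,0],[0.01,-0.05,0,0],[0,-0.05,0,0],[0,0,0,0]],
])

```text
time: 53.9
ee_pos: [0.3908, -0.2492, 0.3027]
tool_rot: [0.0, -0.047, 0.999, -0.0]
wrist_force: [-0.2, 0.4, -0.3]
finger_gap: 0.504
grasp_force: 0.0
```

```bash
python3 - <<'E'
from h import *
brief()
moved('side',200,152,240,212,8)
REF['side']=cv2.cvtColor(cv2.imread('pics/s7.png'),4)
moved('side',284,135,312,160,8);moved('side',284,160,312,188,8);moved('side',284,180,312,225,8)
REF['top']=cv2.cvtColor(cv2.imread('pics/t7.png'),4);moved('top',205,155,300,205,8)
E
```

```text
t 53.9 pos [ 0.3908 -0.2492  0.3027] yaw 95.4 gap 0.504 gf 0.0 F [-0.1772  0.3639 -0.255 ] tiltz [ 0.     -0.0005]
side score 0.312 shift px 8 -8
side score 0.991 shift px 0 0
side score 0.901 shift px 0 0
side score 0.867 shift px 0 0
top score 0.834 shift px 0 0
```

```bash
python3 - <<'E'
from h import *
for n,f in(('top','t7'),('side','s7')):
    o=cv2.cvtColor(cv2.imread(f'pics/{f}.png'),4).astype(int); d=np.abs(ctrl.capture(n).astype(int)-o).max(2)>25
    k,l,st,c=cv2.connectedComponentsWithStats(d.astype(np.uint8)); print(n,[s.tolist() for s in st[1:] if s[4]>12])
for y in(.08,.14,.198):
    for z in(.125,.081,.253): print(y,z,proj('top',[*rail(0,y),z])[0],proj('side',[*rail(0,y),z])[0])
E
```

```text
top [[308, 158, 29, 14, 132], [299, 164, 9, 12, 60], [243, 166, 14, 11, 99], [245, 179, 15, 15, 135], [299, 182, 6, 11, 52], [257, 206, 189, 214, 13816], [241, 325, 35, 22, 292], [280, 352, 9, 6, 18], [280, 358, 11, 7, 16], [180, 371, 80, 49, 1855], [355, 381, 20, 39, 103]]
side [[22, 0, 251, 292, 18916], [92, 20, 17, 8, 88], [1, 34, 7, 6, 22], [31, 78, 24, 45, 187], [0, 81, 42, 90, 1182], [43, 83, 6, 6, 14], [52, 88, 8, 6, 17], [167, 92, 46, 17, 180], [85, 104, 145, 115, 4179], [187, 144, 43, 19, 158], [296, 155, 6, 17, 60], [289, 156, 6, 16, 55], [287, 167, 7, 9, 20], [204, 179, 19, 4, 37], [286, 180, 5, 10, 26], [278, 183, 13, 22, 141], [294, 195, 3, 5, 13], [274, 204, 10, 4, 20], [218, 214, 12, 5, 48], [4, 216, 9, 4, 20], [2, 221, 8, 2, 13], [26, 222, 42, 9, 145], [0, 224, 13, 14, 76], [19, 225, 16, 10, 38], [314, 229, 11, 12, 61], [234, 230, 14, 7, 68], [12, 235, 41, 36, 366], [340, 236, 4, 12, 33], [291, 239, 6, 4, 18], [290, 243, 17, 7, 68], [327, 242, 9, 29, 201], [4, 253, 19, 13, 33], [326, 271, 7, 5, 24]]
0.08 0.125 [270.8185 179.9058] [297.6997 207.1573]
0.08 0.081 [271.468  181.8231] [296.9894 217.3673]
0.08 0.253 [268.7164 173.7   ] [299.9838 174.3277]
0.14 0.125 [251.9888 178.4546] [294.5621 191.53  ]
0.14 0.081 [253.1248 180.408 ] [293.9453 201.8345]
0.14 0.253 [248.3122 172.1328] [296.5395 158.491 ]
0.198 0.125 [233.816  177.0541] [291.6899 177.2253]
0.198 0.081 [235.4208 179.0422] [291.1553 187.5977]
0.198 0.253 [228.6224 170.6205] [293.3997 144.0546]
```

The middle carrier has been shifted since. I measure how far.

```bash
python3 - <<'E'
from h import *
n=ctrl.capture('top').astype(int).sum(2); o=cv2.cvtColor(cv2.imread('pics/t7.png'),4).astype(int).sum(2)
print('old tabs row170-174 min');print(o[168:178,222:282].min(0));print('new');print(n[168:178,222:282].min(0))
print('foot rows 190-193 old/new');print(o[184:194,225:285].mean(0).astype(int));print(n[184:194,225:285].mean(0).astype(int))
E
```

```text
old tabs row170-174 min
[239 218 228 118  64  25  27  26  36  43  22  40 174 231 241 220 231 287
 319 308 291 273 152  61  14  14  20  15  17  10  26 123 269 340 391 377
 350 371 401 398 392 393 302 139  43  24  26  28  34  35  37 113 293 271
 252 252 254 239 241 254]
new
[236 214 224 118  59  20  21  31  36  35  23  44 175 228 240 220 228 285
 316 307 287 273 146  88  35  35  38  41  31  22  39 184 321 342 383 379
 346 363 355 362 391 392 299 141  45  22  24  30  34  34  38 114 289 270
 246 252 252 236 238 253]
foot rows 190-193 old/new
[399 396 395 396 398 393 386 386 387 383 377 373 371 384 400 405 377 376
 397 408 396 327 239 193 191 191 191 189 186 209 291 377 398 404 395 391
 408 409 402 400 392 364 332 317 313 315 316 311 309 323 369 396 402 382
 380 403 403 403 403 403]
[396 395 392 392 395 390 383 384 383 380 375 371 369 382 397 402 375 374
 399 384 389 403 394 377 361 363 366 364 362 360 361 377 392 394 374 381
 406 406 399 397 389 361 329 315 310 312 312 308 308 321 366 394 399 377
 376 400 401 400 400 400]
```

```bash
python3 - <<'E'
from h import *
T=ctrl.capture('top');n=T.astype(int).sum(2); o=cv2.cvtColor(cv2.imread('pics/t7.png'),4).astype(int).sum(2)
for nm,a,b in(('first',226,233),('mid',245,252),('third',266,272)):
    print(nm,'rows160-205 old',o[160:206,a:b].mean(1).astype(int).tolist());print('   new',n[160:206,a:b].mean(1).astype(int).tolist())
S=ctrl.capture('side');s=S.astype(int).sum(2);so=cv2.cvtColor(cv2.imread('pics/s7.png'),4).astype(int).sum(2)
print('side old');print(so[148:175:2,280:312]);print('new');print(s[148:175:2,280:312])
E
```

```text
first rows160-205 old [281, 279, 300, 374, 247, 370, 407, 409, 326, 145, 103, 114, 115, 34, 109, 308, 413, 415, 402, 262, 198, 232, 262, 294, 359, 409, 408, 412, 402, 358, 389, 392, 401, 399, 397, 395, 395, 392, 302, 285, 314, 313, 311, 311, 313, 316]
   new [279, 277, 298, 373, 245, 368, 404, 406, 325, 144, 103, 113, 115, 33, 107, 307, 410, 413, 399, 260, 197, 230, 260, 292, 358, 406, 405, 410, 399, 355, 386, 389, 399, 396, 395, 392, 393, 389, 300, 282, 313, 312, 309, 310, 311, 315]
mid rows160-205 old [283, 282, 280, 289, 351, 325, 202, 78, 61, 69, 65, 25, 26, 32, 56, 194, 412, 413, 409, 339, 202, 188, 198, 195, 209, 218, 218, 229, 240, 254, 253, 260, 271, 316, 409, 411, 409, 404, 356, 311, 238, 309, 313, 311, 314, 318]
   new [280, 279, 278, 287, 346, 322, 295, 399, 406, 292, 126, 102, 116, 120, 33, 66, 227, 405, 413, 404, 323, 191, 193, 213, 227, 247, 278, 370, 401, 406, 406, 395, 297, 397, 405, 402, 404, 404, 408, 388, 246, 304, 310, 309, 311, 315]
third rows160-205 old [282, 285, 283, 282, 283, 309, 388, 252, 371, 411, 410, 317, 141, 113, 126, 128, 31, 116, 340, 414, 413, 398, 
[... 3395 characters left out ...]
4 338 335 335 333 335 330 336 330]
 [ 88  98 129 156 168 175 202 270 337 350 363 357 232  92  21  16  34  56
  151 272 341 333 330 336 335 332 332 330 334 335 331 325]
 [134 151 172 180 178 173 190 269 368 419 424 398 298 147  43  28  20  84
  220 351 413 402 362 337 331 338 338 338 335 334 330 328]
 [298 301 279 216 176 174 176 218 311 406 428 425 366 229  92  33  36 108
  246 371 403 407 380 347 335 338 333 339 334 335 334 337]
 [333 333 304 226 177 174 170 184 255 351 388 387 350 291 228 184 116  79
  106 155 207 274 309 334 339 334 335 340 340 336 338 338]
 [335 330 298 219 174 173 169 169 178 189 222 248 246 293 323 280 158  73
   62  67  85 160 255 322 335 338 335 333 333 329 330 333]]
```

All three tabs now line up along the rail (tab rows 169 to 174, 170 to 175 and 172 to 177). The middle carrier was only slightly tilted earlier and has settled upright. The key is in its stand, the gate is shut and the robot is clear of everything, so I hand in.

```bash
python3 -c "
from bench import ctrl
print(ctrl.close_job())"
```

```text
the job is handed in; nothing more can be done
None
```

I handed the job in at about 54 s: by my last camera measurements all three carriers hang over the drip tray, the gate is turned shut (about 1.5 rad) and the key stands back in its stand, but no verdict came back.

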